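# Pack the bath-niche travel tray and clip guards on the toothbrush heads

## Task

Pack the wooden tray: the comb flat and lengthwise in the undivided wide compartment, the tin flat and lengthwise in the long bay of the divided one, both little earring boxes from the pocket tray in its short bay, and each toothbrush flat, bristles up, in the middle of a narrow compartment of its own with its head out through the notched end. Only when all of these lie in the tray, squeeze open a sprung guard for each brush and let it close over the whole head from its free end, upright on the sill and in line with the brush. Leave the egg cup and the pump bottle standing where they are; a spare guard can stay out on the sill.

Things in the scene. Friction and masses are not known exactly. Their poses are not given: they have to be found in the camera images.
- tray: Wooden tray, fixed, 132 (x) by 204 mm (y). Origin: centre of underside, z up. Wall tops 11, floor 4 mm above sill; walls 4 mm thick. Three narrow compartments x -62 to 62, 24 mm wide, at y = -86, 0, 86 mm, with a 14 mm notch in the -x end wall; two wide, 54 mm wide: y = 43 undivided, x -62 to 62; y = -43 divided into a long bay x -62 to 20 and a short bay x 24 to 62 mm.
- pocket_tray: White ceramic pocket tray, fixed, 44 by 78 mm, 12 mm tall. Origin: centre of its underside, z up. Two pockets 22 (x) by 24 mm (y), at y = -17 and 17 mm, their floors 4 mm above the sill.
- ebox0: Tiny brass earring box, 16 by 16 mm, 22 mm tall, standing in a pocket of the pocket tray. Origin: centre of its underside, z up.
- ebox0_mid (a point): Centre of that earring box.
- ebox1: Tiny brass earring box, 16 by 16 mm, 22 mm tall, standing in a pocket of the pocket tray. Origin: centre of its underside, z up.
- ebox1_mid (a point): Centre of that earring box.
- brush0: Bamboo toothbrush (one of two or three alike, None if absent), lying bristles up. Origin: centre of the handle's underside, z up. Handle x -56 to 56 mm, 17 mm wide, 10 mm tall; neck x -56 to -84 mm, 7 mm wide; head x -84 to -112 mm, 12 mm wide, z 2 to 17 mm.
- brush0_head (a point): Centre of that toothbrush's head with bristles (head 28 mm long, 12 mm wide, 15 mm tall).
- brush1: Bamboo toothbrush (one of two or three alike, None if absent), lying bristles up. Origin: centre of the handle's underside, z up. Handle x -56 to 56 mm, 17 mm wide, 10 mm tall; neck x -56 to -84 mm, 7 mm wide; head x -84 to -112 mm, 12 mm wide, z 2 to 17 mm.
- brush1_head (a point): Centre of that toothbrush's head with bristles (head 28 mm long, 12 mm wide, 15 mm tall).
- brush2: Bamboo toothbrush (one of two or three alike, None if absent), lying bristles up. Origin: centre of the handle's underside, z up. Handle x -56 to 56 mm, 17 mm wide, 10 mm tall; neck x -56 to -84 mm, 7 mm wide; head x -84 to -112 mm, 12 mm wide, z 2 to 17 mm.
- brush2_head (a point): Centre of that toothbrush's head with bristles (head 28 mm long, 12 mm wide, 15 mm tall).
- guard0: Grey sprung clip (head guard) like a clothes peg, hinges upright, 24 mm tall. Origin: centre of the underside of its black core, z up. Handles x -2 to -42 mm, splayed, 52 mm over their tails; squeezed at x = -25 mm (under 15 N) to 24 mm overall they stop, parallel. Jaws x 4 to 44 mm, tips shut at rest; squeezed, 19 mm free at x = 14, 30 mm at the tips. A head fits at x 14 to 42 mm.
- guard0_l (a joint): Hinge of the +y arm of that guard, rad; 0 at rest (handles splayed, jaws shut), about 0.13 when the jaws grip a brush head, 0.36 when fully squeezed open.
- guard1: Grey sprung clip (head guard) like a clothes peg, hinges upright, 24 mm tall. Origin: centre of the underside of its black core, z up. Handles x -2 to -42 mm, splayed, 52 mm over their tails; squeezed at x = -25 mm (under 15 N) to 24 mm overall they stop, parallel. Jaws x 4 to 44 mm, tips shut at rest; squeezed, 19 mm free at x = 14, 30 mm at the tips. A head fits at x 14 to 42 mm.
- guard1_l (a joint): Hinge of the +y arm of that guard, rad; 0 at rest (handles splayed, jaws shut), about 0.13 when the jaws grip a brush head, 0.36 when fully squeezed open.
- guard2: Grey sprung clip (head guard) like a clothes peg, hinges upright, 24 mm tall. Origin: centre of the underside of its black core, z up. Handles x -2 to -42 mm, splayed, 52 mm over their tails; squeezed at x = -25 mm (under 15 N) to 24 mm overall they stop, parallel. Jaws x 4 to 44 mm, tips shut at rest; squeezed, 19 mm free at x = 14, 30 mm at the tips. A head fits at x 14 to 42 mm.
- guard2_l (a joint): Hinge of the +y arm of that guard, rad; 0 at rest (handles splayed, jaws shut), about 0.13 when the jaws grip a brush head, 0.36 when fully squeezed open.
- comb: Wooden pocket comb lying flat, 118 mm long (x), 32 mm wide (y), 12 mm thick. Origin: centre of its underside, z up; teeth towards -y.
- tin: Slim closed aluminium travel tin, 60 mm long (x), 34 mm wide (y), 18 mm tall. Origin: centre of its underside, z up.
- egg_cup: Yellow ceramic egg cup, a bystander, 50 mm across, 56 mm tall. Origin: centre of its foot, z up.
- pump_bottle: Glass bottle with steel pump, a bystander, 62 mm across, 172 mm tall. Origin: centre of its foot, z up.
Not all that is in view belongs to the job. Of the things like the comb, leave any that is orange; of the rest the larger one is meant.

How it is judged:
By the outcome, as a careful person would: the job done as asked, in the order asked, and still so for the second after the job is handed in, with the robot touching nothing.
Of brush0, brush1, brush2 only 2 to 3 are there at a start; the rules pass over those that are not, and their reading is None.
At some moment in a run one of comb, tin, brush0, brush1, brush2 may be knocked a few centimetres aside while the robot is not near it.
Once in a run the grip may slacken for a moment while it holds something.
It also fails if it takes over 210 s, if anything falls off the work surface, if the arm or the gripper's body presses on something with over 40 N, if the wrist force passes 120 N, or if a joint passes its speed limit or range.

## Robot

A 7-joint arm with a two-finger parallel gripper is mounted at the origin on the work surface. World frame = base frame: x ahead of the robot, y to its left, z up, the work surface at z = 0. Lengths are in m, angles in rad, forces in N, time in s.
With the tool pointing down it reaches from about 0.4 to 0.85 m from the base axis. Payload 10.4 kg.
Tool frame: the origin (TCP) lies at the very end of the fingers, on their centre line; the grasp point (between the pads) lies 19 mm behind it; z points along the fingers, y is the line along which they close (so a half turn about z gives the same grasp; the last joint's range is limited). The gripper opens to 85 mm and grips with 20 to 120 N. Pads are 22 mm wide; open, the fingers measure 114 mm over their backs; the gripper's body (76 mm by 85 mm) begins 54 mm behind the grasp point. The pads swing forward as they close: fully open they stand 13 mm farther back than shut.
Start: joints at [1.114, 0.332, -0.065, 1.46, 0.022, 1.35, -0.088], TCP at [0.263, -0.567, 0.231] pointing down, gripper open.
Joint ranges: [-2.6, 2.6], [-0.5, 2.12], [-1.47, 1.34], [0.16, 2.42], [-1.27, 4.41], [0.06, 2.06], [-2.6, 2.6]. Speed limits (rad/s): [2.22, 2.22, 2.79, 2.79, 3.14, 3.14, 3.14].

## Interface

Orientations are given as a unit quaternion [x, y, z, w].
In Python, from workcell import * gives the robot as it stands. The module is installed in compiled form; this text tells all that it offers.
- The arm moves only by the tool carry_out, never from a script. Its argument "motion" is a list of rows, each an object with "xyz": the shift along the tool's x, y, z in m, a list of three; "angular": the turn, a rotation vector about the tool's x, y, z in degrees, a list of three. A call has 1 to 12 rows; each row is the pose to reach, as a shift and turn from the pose commanded when the call began, along the tool's axes at that moment; what a row does not reach only later rows make up. A row lasts 1/10 s, in which the tool goes at most 50 mm and 8.59 degrees, less where a joint would pass 70% of its speed; a pose out of reach is approached as far as the arm can. A call with a gripper value outside its range is refused whole. "hand" is the opening, from 0 (shut) to 1 (fully open), set as the call begins (left out, the last holds). The fingers move at their own pace and stop on an object; "grip_force" is the grip in N (left out, the last holds). Time passes only in rows, so rows that repeat a pose let the fingers close. It gives the time, the measured TCP pose, the force, the opening and the grip force at its end, in the units of the state.
- get_obs(): the state, without advancing time (a new reading comes with each control period).
- camera(name): name is "scene" or "side" or "wrist"; returns a dict with "img" (400x640x3 uint8, red, green, blue), "fx", "fy", "cx", "cy" (pixels), "extrinsics" (4x4, takes a point from camera to world coordinates). Camera axes: x right, y up, looking along -z (the intrinsics and any distortion apply to the point x, -y, -z); pixel columns grow to the right and rows downward; lengths in m; the calibration is good to about 2 mm. A picture is of the moment at which its call begins. There is no depth.
- hand_in(): hands the job in; it is judged then, once.
The state is a dict: "clock": time; "joint_pos": joint angles; "joint_velocities": joint speeds; "tau": joint torques, N m; "position": TCP position; "ee_rot": TCP orientation; "ft_force": force on the tool from outside, world axes, zero at the start; "torque": the same for the moment, N m; "grip_width": opening from 0.0 (shut) to 1.0 (fully open); "grasp_force": force on a finger pad.
Only numpy, scipy, OpenCV 4.12 (cv2) and the standard library are available. Lean on these libraries where they do the work, as an engineer would, in place of code of your own. Each camera call takes 0.05 s, during which the arm holds its last target. There are 200 camera calls.

## Working session

There is one attempt and no reset: what is moved stays moved. The work goes in short steps, Python scripts to look and compute and a tool call to move; the robot and the scene stay as the last step left them, time stands still between calls to the robot, and variables do not carry over. Pictures are saved under pics/ and viewed, at most 14 in all, crops included, and the job is handed in when it is done.

Besides the shell and the picture viewer there is one more tool, called after "Request:" as name([rows], argument=value, ...), one row to a line, values as JSON. carry_out: Moves the arm, as the interface text tells. Its arguments: {"type":"object","properties":{"motion":{"type":"array"},"hand":{"type":"number"},"grip_force":{"type":"number"}},"required":["motion"]}

```bash
mkdir -p pics
cat > h.py <<'E'
from workcell import *
import numpy as np, cv2
def save(name,c=None):
    c=c or camera(name); return c
def px2w(c,u,v,z):
    E=np.array(c["extrinsics"]); d=np.array([(u-c["cx"])/c["fx"],-(v-c["cy"])/c["fy"],-1.0])
    d=E[:3,:3]@d; o=E[:3,3]; t=(z-o[2])/d[2]; return o+t*d
def w2px(c,p):
    E=np.array(c["extrinsics"]); q=E[:3,:3].T@(np.array(p)-E[:3,3]); return np.array([c["cx"]+c["fx"]*q[0]/-q[2], c["cy"]-c["fy"]*q[1]/-q[2]])
E
python3 - <<'E'
from h import *
o=get_obs(); print(o["position"],o["ee_rot"],o["grip_width"],o["clock"])
import pickle
for n in ["scene","side","wrist"]:
    c=camera(n); print(n,[c[k] for k in("fx","fy","cx","cy")],np.round(c["extrinsics"],3).tolist(),[k for k in c])
    cv2.imwrite(f"pics/{n}0.png",cv2.resize(c["img"][:,:,::-1],(800,500),interpolation=cv2.INTER_CUBIC)); pickle.dump(c,open(f"{n}0.pkl","wb"))
E
```

```text
[ 0.26250918 -0.5667927   0.23051267] [ 9.76575445e-01  2.15174126e-01 -1.86847064e-04 -6.78366498e-04] 0.9969725169081697 0.0
scene [371.0879578913148, 371.0879578913148, 321.3395353896398, 199.18037083092077] [[-0.184, -0.655, 0.733, 1.153], [0.983, -0.131, 0.13, 0.186], [0.011, 0.745, 0.667, 0.665], [0.0, 0.0, 0.0, 1.0]] ['img', 'fx', 'fy', 'cx', 'cy', 'extrinsics']
side [488.0305784793186, 488.0305784793186, 306.0474321697346, 200.31317586193498] [[-0.728, 0.445, -0.521, -0.265], [-0.685, -0.48, 0.548, 0.829], [-0.006, 0.756, 0.654, 0.982], [0.0, 0.0, 0.0, 1.0]] ['img', 'fx', 'fy', 'cx', 'cy', 'extrinsics']
wrist [313.43892733628996, 313.43892733628996, 318.21508977505, 202.40270200939784] [[0.42, 0.864, 0.278, 0.334], [-0.908, 0.4, 0.126, -0.533], [-0.002, -0.305, 0.952, 0.374], [0.0, 0.0, 0.0, 1.0]] ['img', 'fx', 'fy', 'cx', 'cy', 'extrinsics']
```

View pics/scene0.png

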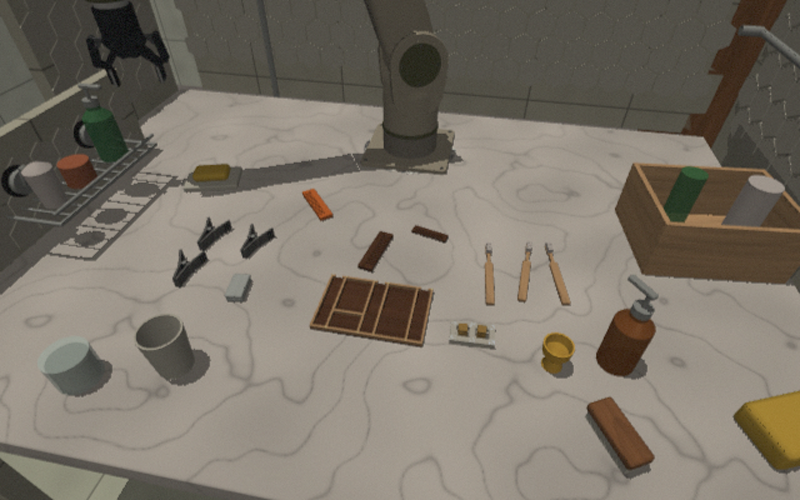

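View pics/side0.png

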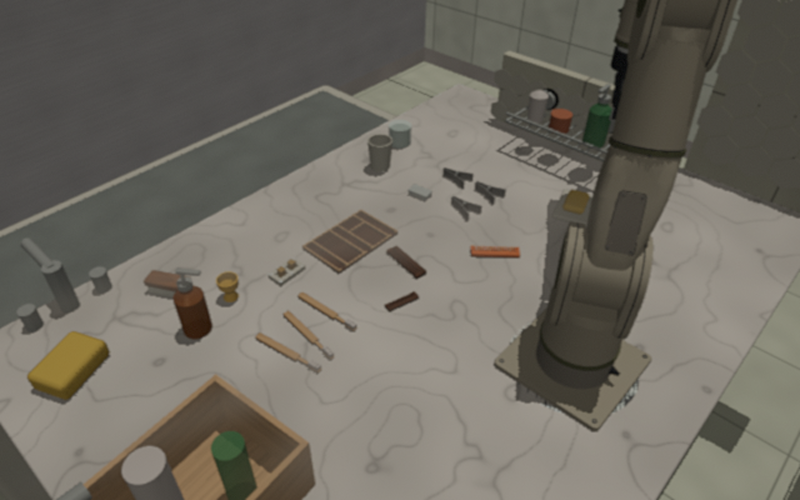

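The scene view (800x500) shows three brushes at (490,272), (525,270) and (557,272), and three guards at (188,268), (212,234) and (256,240). The tray is at (372,310), the pocket tray at (473,334), the tin at (238,287), the egg cup at (557,352) and the bottle at (622,340). Things that could be taken for the comb are the dark brown one at (376,251), the small brown one at (430,234), the orange one at (317,205) and the brown block at (619,433). I'll measure their sizes and check them in a crop.

Run:
```python
from h import *
import pickle
c=pickle.load(open("scene0.pkl","rb"))
P={"combA":(376,234,372,268),"small":(413,229,447,239),"orange":(308,190,326,218),"block":(600,402,640,466),"tray_tl_bl":(333,277,311,328),"tray_tr_br":(434,290,423,343),
"b0":(489,244,490,303),"b1":(529,243,523,299),"b2":(548,243,566,302),"pocket":(450,336,495,338),"tin":(232,284,246,290),"g":(256,240,212,234),"g2cup":(188,268,557,368),"bottlefoot":(622,365,622,365)}
for k,(a,b,e,f) in P.items():
    p=px2w(c,a*.8,b*.8,.01);q=px2w(c,e*.8,f*.8,.01);print(k,p.round(3),q.round(3),round(np.linalg.norm(p-q),3))
cv2.imwrite("pics/scene_crop.png",cv2.resize(c["img"][140:290,130:480,::-1],(800,343),interpolation=cv2.INTER_CUBIC))
```

```text
combA [ 0.397 -0.006  0.01 ] [0.502 0.01  0.01 ] 0.107
small [0.364 0.071 0.01 ] [0.383 0.149 0.01 ] 0.08
orange [ 0.266 -0.207  0.01 ] [ 0.364 -0.13   0.01 ] 0.125
block [0.724 0.426 0.01 ] [0.815 0.468 0.01 ] 0.101
tray_tl_bl [ 0.542 -0.06   0.01 ] [ 0.672 -0.061  0.01 ] 0.13
tray_tr_br [0.538 0.141 0.01 ] [0.666 0.139 0.01 ] 0.128
b0 [0.381 0.239 0.01 ] [0.551 0.249 0.01 ] 0.17
b1 [0.361 0.324 0.01 ] [0.528 0.31  0.01 ] 0.168
b2 [0.353 0.364 0.01 ] [0.52  0.389 0.01 ] 0.169
pocket [0.642 0.183 0.01 ] [0.631 0.261 0.01 ] 0.078
tin [ 0.598 -0.246  0.01 ] [ 0.608 -0.213  0.01 ] 0.035
g [ 0.467 -0.254  0.01 ] [ 0.467 -0.356  0.01 ] 0.102
g2cup [ 0.574 -0.352  0.01 ] [0.673 0.364 0.01 ] 0.723
bottlefoot [0.646 0.471 0.01 ] [0.646 0.471 0.01 ] 0.0
```

View pics/scene_crop.png

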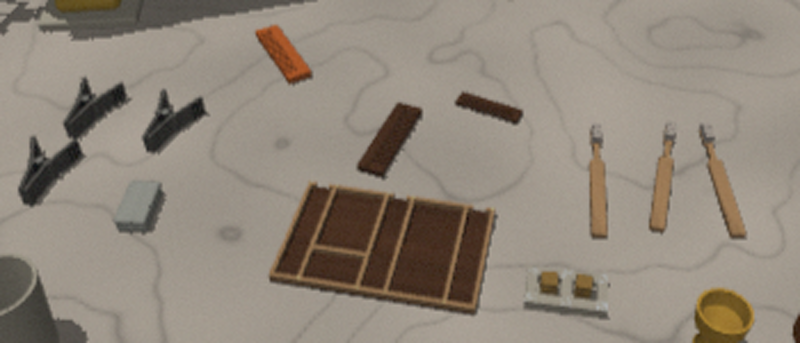

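The crop confirms the comb is the large dark brown one at crop (390,140). It is about 115 mm long and toothed, the other brown one is 80 mm, and the orange one is excluded. I'll go to an overlook pose for a close wrist view.

```bash
cat >> h.py <<'E'
from scipy.spatial.transform import Rotation as Ro
def Rdown(yaw): # tool x at world angle yaw (deg), z down
    a=np.radians(yaw); return np.array([[np.cos(a),np.sin(a),0],[np.sin(a),-np.cos(a),0],[0,0,-1]])
def mv(*targets,frm=None):
    """targets: (x,y,z,yaw). prints shift(mm) and rotvec(deg) for each, each from the previous pose's end"""
    if frm is None:
        o=get_obs(); p=np.array(o["position"]); R=Ro.from_quat(o["ee_rot"]).as_matrix()
        print("now",p.round(4),"yaw",round(np.degrees(np.arctan2(R[1,0],R[0,0])),2),"w",round(o["grip_width"]*85,1),"t",round(o["clock"],2),"gf",o["grasp_force"])
    else: p=np.array(frm[:3]);R=Rdown(frm[3])
    for t in targets:
        q=np.array(t[:3]);S=Rdown(t[3])
        print("xyz",(R.T@(q-p)).round(4).tolist(),"ang",np.degrees(Ro.from_matrix(R.T@S).as_rotvec()).round(2).tolist(),"d",round(np.linalg.norm(q-p),3))
        p,R=q,S
E
python3 -c "
from h import *
mv((.54,0,.36,0))"
```

```text
now [ 0.2626 -0.5669  0.2307] yaw 24.86 w 85.0 t 0.15 gf 0.0
xyz [0.49, -0.3979, -0.1289] ang [-0.06, 0.01, 24.86] d 0.644
```

Request:
carry_out([
  {"xyz": [0,0,-0.129],"angular": [0,0,0]},
  {"xyz": [0,0,-0.129],"angular": [0,0,0]},
  {"xyz": [0.25,-0.2,-0.129],"angular": [0,0,12]},
  {"xyz": [0.25,-0.2,-0.129],"angular": [0,0,12]},
  {"xyz": [0.25,-0.2,-0.129],"angular": [0,0,12]},
  {"xyz": [0.25,-0.2,-0.129],"angular": [0,0,12]},
  {"xyz": [0.49,-0.398,-0.129],"angular": [-0.06,0,24.86]},
  {"xyz": [0.49,-0.398,-0.129],"angular": [-0.06,0,24.86]},
  {"xyz": [0.49,-0.398,-0.129],"angular": [-0.06,0,24.86]},
  {"xyz": [0.49,-0.398,-0.129],"angular": [-0.06,0,24.86]},
  {"xyz": [0.49,-0.398,-0.129],"angular": [-0.06,0,24.86]},
  {"xyz": [0.49,-0.398,-0.129],"angular": [-0.06,0,24.86]},
])

```text
clock: 1.35
position: [0.4809, -0.1209, 0.357]
ee_rot: [1.0, -0.0, 0.0, 0.001]
ft_force: [1.2, -1.2, 0.1]
grip_width: 0.998
grasp_force: 0.0
```

Request:
carry_out([
  {"xyz": [0.0,0.0,0],"angular": [0,0,0]},
])

```text
clock: 1.45
position: [0.4826, -0.1155, 0.357]
ee_rot: [1.0, 0.005, 0.001, -0.0]
ft_force: [0.3, -0.5, -0.1]
grip_width: 0.998
grasp_force: 0.0
```

Run:
```python
from h import *
mv((.54,0,.36,0))
import pickle
c=camera("wrist"); pickle.dump(c,open("w1.pkl","wb")); cv2.imwrite("pics/w1.png",cv2.resize(c["img"][:,:,::-1],(800,500),interpolation=cv2.INTER_CUBIC))
```

```text
now [ 0.4826 -0.1155  0.357 ] yaw 0.6 w 84.8 t 1.45 gf 0.0
xyz [0.0586, -0.1149, -0.0028] ang [-0.05, -0.07, 0.6] d 0.129
```

View pics/w1.png

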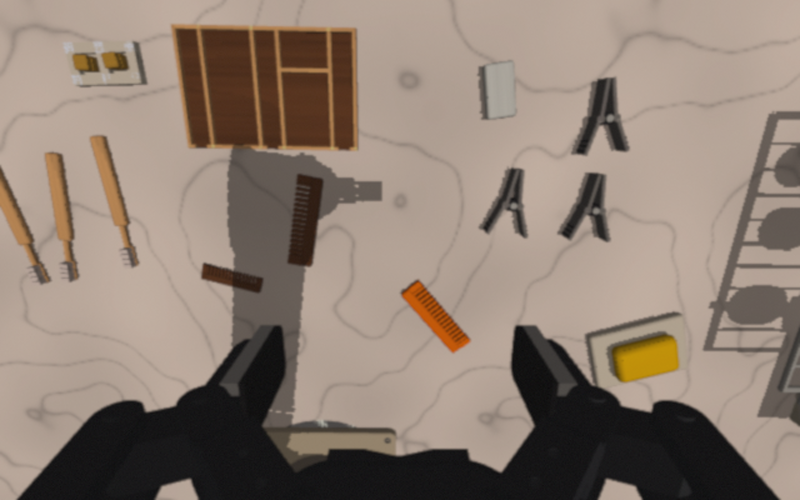

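The wrist view (800x500, up = +x, left = +y) is clear. The tray is at (173..357, 26..149), comb at (306,220), tin at (499,90), guards at (603,115), (505,205) and (588,208), brushes at left, and the pocket tray at (105,63). I'll enlarge the parts I need.

Run:
```python
from h import *
import pickle
c=pickle.load(open("w1.pkl","rb")); im=c["img"][:,:,::-1]
f=lambda x0,x1,y0,y1,s:cv2.resize(im[y0:y1,x0:x1],None,fx=s,fy=s,interpolation=cv2.INTER_CUBIC)
o=np.zeros((600,800,3),np.uint8)
a=f(130,295,15,215,3);o[:600,:495]=a
b=f(370,520,40,200,2);o[:320,495:795]=b
d=f(40,130,20,90,3);o[330:540,500:770]=d
cv2.imwrite("pics/w1c.png",o)
```

```text
(no output)
```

View pics/w1c.png

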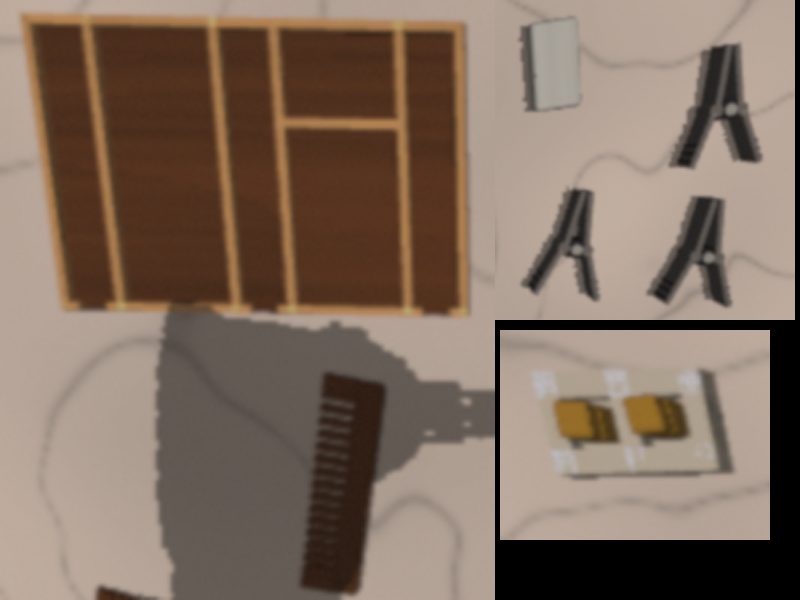

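```bash
cat >> h.py <<'E'
def quad(c,pts,z,o=(0,0),x0=0,y0=0,s=1.,lab=""):
    w=np.array([px2w(c,(u-o[0]+.5)/s-.5+x0,(v-o[1]+.5)/s-.5+y0,z)[:2] for u,v in pts])
    e=np.linalg.norm(np.roll(w,-1,0)-w,axis=1)
    d1=(w[1]-w[0])+(w[2]-w[3]); d2=(w[2]-w[1])+(w[3]-w[0])
    print(lab,"cen",w.mean(0).round(4),"sides",e.round(4),"ang01",round(np.degrees(np.arctan2(d1[1],d1[0])),1),"ang12",round(np.degrees(np.arctan2(d2[1],d2[0])),1)); return w
E
python3 - <<'E'
from h import *
import pickle
c=pickle.load(open("w1.pkl","rb"))
A=dict(x0=130,y0=15,s=3.)
quad(c,[(22,15),(466,23),(467,313),(64,308)],.011,**A,lab="tray")
quad(c,[(326,373),(386,383),(355,594),(302,586)],.012,**A,lab="comb")
quad(c,[(535,24),(577,17),(581,104),(538,110)],.018,(495,0),370,40,2.,"tin")
B=dict(o=(500,330),x0=40,y0=20,s=3.)
quad(c,[(531,371),(703,371),(727,470),(563,473)],.012,**B,lab="pocket")
quad(c,[(556,402),(588,401),(597,437),(563,440)],.026,**B,lab="eA")
quad(c,[(626,397),(658,396),(668,433),(632,436)],.026,**B,lab="eB")
E
```

```text
tray cen [0.6017 0.037 ] sides [0.2048 0.1297 0.2029 0.1306] ang01 -90.2 ang12 179.4
comb cen [0.4458 0.0048] sides [0.0309 0.1176 0.0292 0.1177] ang01 -98.7 ang12 169.3
tin cen [ 0.6033 -0.2311] sides [0.0294 0.0579 0.0312 0.0573] ang01 -81.3 ang12 -172.4
pocket cen [0.6279 0.2206] sides [0.0802 0.0426 0.0791 0.044 ] ang01 -89.0 ang12 -175.0
eA cen [0.6265 0.2362] sides [0.0147 0.015  0.0161 0.0159] ang01 -86.3 ang12 -179.9
eB cen [0.6287 0.2037] sides [0.0147 0.0154 0.0169 0.0163] ang01 -86.4 ang12 -178.9
```

```bash
python3 -c "
from h import *
mv((.446,.005,.06,-10.5),(.446,.005,.006,-10.5),(.446,.005,.10,-10.5),(.602,.080,.10,-.4),(.602,.08,.014,-.4))"
```

```text
now [ 0.4815 -0.1193  0.3568] yaw 0.37 w 84.7 t 1.5 gf 0.0
xyz [-0.0348, -0.1246, 0.2967] ang [0.02, -0.02, 10.87] d 0.324
xyz [0.0, 0.0, 0.054] ang [0.0, 0.0, 0.0] d 0.054
xyz [0.0, 0.0, -0.094] ang [0.0, 0.0, 0.0] d 0.094
xyz [0.1397, -0.1022, 0.0] ang [0.0, 0.0, -10.1] d 0.173
xyz [0.0, 0.0, 0.086] ang [0.0, 0.0, 0.0] d 0.086
```

Request:
carry_out([
  {"xyz": [-0.035,-0.124,0.296],"angular": [0,0,10.87]},
  {"xyz": [-0.035,-0.124,0.296],"angular": [0,0,10.87]},
  {"xyz": [-0.035,-0.124,0.296],"angular": [0,0,10.87]},
  {"xyz": [-0.035,-0.124,0.296],"angular": [0,0,10.87]},
  {"xyz": [-0.035,-0.124,0.296],"angular": [0,0,10.87]},
  {"xyz": [-0.035,-0.124,0.296],"angular": [0,0,10.87]},
  {"xyz": [-0.035,-0.124,0.296],"angular": [0,0,10.87]},
  {"xyz": [-0.035,-0.124,0.296],"angular": [0,0,10.87]},
  {"xyz": [-0.035,-0.124,0.296],"angular": [0,0,10.87]},
  {"xyz": [-0.035,-0.124,0.296],"angular": [0,0,10.87]},
], hand=0.65)

```text
clock: 2.5
position: [0.447, -0.0003, 0.0623]
ee_rot: [0.995, -0.096, 0.001, 0.001]
ft_force: [-0.2, 0.7, 0.7]
grip_width: 0.646
grasp_force: 0.0
```

```bash
python3 -c "
from h import *
c=camera('wrist');cv2.imwrite('pics/w2.png',cv2.resize(c['img'][:,:,::-1],(800,500)))
mv((.446,.005,.006,-10.5))"
```

```text
now [ 4.47e-01 -2.00e-04  6.23e-02] yaw -10.97 w 55.1 t 2.55 gf 0.0
xyz [-0.0022, -0.005, 0.0563] ang [0.06, -0.19, -0.47] d 0.057
```

View pics/w2.png

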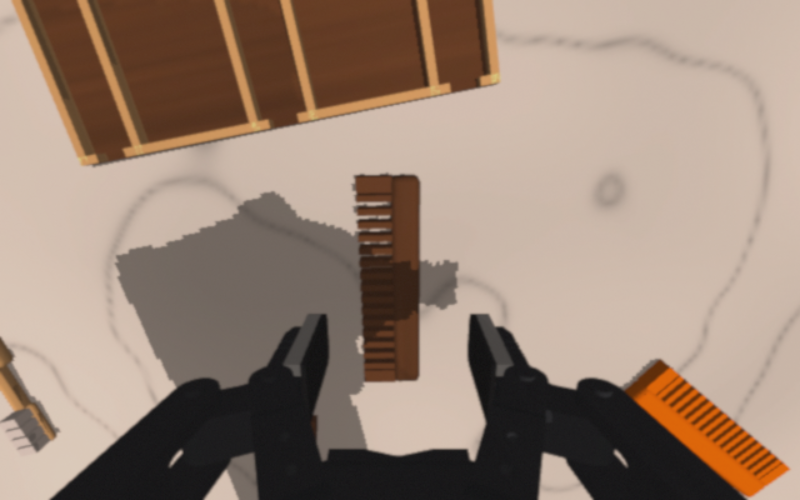

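The wrist view shows the comb at columns 355–420 and rows 177–381, aligned with the tool and nearly centred between the fingers.

```bash
python3 -c "
from h import *
c=camera('wrist')
quad(c,[(355,178),(419,177),(420,380),(365,382)],.012,s=1.25,lab='comb')
"
```

```text
comb cen [0.4449 0.0054] sides [0.0314 0.1163 0.0319 0.1171] ang01 -99.3 ang12 170.1
```

Request:
carry_out([
  {"xyz": [-0.003,-0.005,0.03],"angular": [0,0,-0.6]},
  {"xyz": [-0.003,-0.005,0.045],"angular": [0,0,-0.6]},
  {"xyz": [-0.003,-0.005,0.056],"angular": [0,0,-0.6]},
  {"xyz": [-0.003,-0.005,0.056],"angular": [0,0,-0.6]},
  {"xyz": [-0.003,-0.005,0.056],"angular": [0,0,-0.6]},
])

```text
clock: 3.1
position: [0.4443, 0.006, 0.0054]
ee_rot: [0.996, -0.09, 0.001, 0.0]
ft_force: [0.0, 0.3, 0.5]
grip_width: 0.648
grasp_force: 0.0
```

Request:
carry_out([
  {"xyz": [0,0,0],"angular": [0,0,0]},
  {"xyz": [0,0,0],"angular": [0,0,0]},
  {"xyz": [0,0,0],"angular": [0,0,0]},
  {"xyz": [0,0,0],"angular": [0,0,0]},
  {"xyz": [0,0,0],"angular": [0,0,0]},
  {"xyz": [0,0,0],"angular": [0,0,0]},
  {"xyz": [0,0,0],"angular": [0,0,0]},
], hand=0.0, grip_force=50)

```text
clock: 3.8
position: [0.4444, 0.0061, 0.0058]
ee_rot: [0.996, -0.09, 0.001, 0.001]
ft_force: [-2.7, -0.4, 9.0]
grip_width: 0.352
grasp_force: 49.0
```

Request:
carry_out([
  {"xyz": [0,0,-0.02],"angular": [0,0,0]},
  {"xyz": [0,0,-0.05],"angular": [0,0,0]},
  {"xyz": [0,0,-0.07],"angular": [0,0,0]},
  {"xyz": [0,0,-0.07],"angular": [0,0,0]},
  {"xyz": [0,0,-0.07],"angular": [0,0,0]},
])

```text
clock: 4.3
position: [0.4439, 0.0061, 0.075]
ee_rot: [0.996, -0.09, 0.001, 0.001]
ft_force: [-0.9, 0.4, -1.3]
grip_width: 0.353
grasp_force: 50.2
```

```bash
python3 -c "
from h import *
mv((.602,.080,.076,-.4),(.602,.08,.014,-.4))"
```

```text
now [0.4439 0.0061 0.075 ] yaw -10.3 w 30.0 t 4.3 gf 50.165430307388306
xyz [0.1424, -0.101, -0.0009] ang [0.08, -0.09, -9.9] d 0.175
xyz [0.0, 0.0, 0.062] ang [0.0, 0.0, 0.0] d 0.062
```

Request:
carry_out([
  {"xyz": [0.035,-0.025,0],"angular": [0,0,-3]},
  {"xyz": [0.07,-0.05,0],"angular": [0,0,-6]},
  {"xyz": [0.105,-0.075,0],"angular": [0,0,-9]},
  {"xyz": [0.13,-0.092,0],"angular": [0,0,-9.9]},
  {"xyz": [0.1414,-0.101,0],"angular": [0.08,-0.09,-9.9]},
  {"xyz": [0.1414,-0.101,0],"angular": [0.08,-0.09,-9.9]},
  {"xyz": [0.1414,-0.101,0],"angular": [0.08,-0.09,-9.9]},
  {"xyz": [0.1414,-0.101,0],"angular": [0.08,-0.09,-9.9]},
])

```text
clock: 5.1
position: [0.5997, 0.0797, 0.0741]
ee_rot: [1.0, -0.003, -0.001, 0.0]
ft_force: [0.5, -0.5, -1.0]
grip_width: 0.354
grasp_force: 50.2
```

```bash
python3 -c "
from h import *
mv((.601,.080,.014,-.4))
c=camera('wrist');cv2.imwrite('pics/w3.png',cv2.resize(c['img'][:,:,::-1],(800,500)))
for p in [(-66,-102),(66,-102),(66,102),(-66,102),(-64,43),(62,43)]:
  print(p,w2px(c,(.6017+p[0]/1e3,.037+p[1]/1e3,.011))*1.25)
"
```

```text
now [0.5997 0.0797 0.0741] yaw -0.4 w 30.1 t 5.1 gf 50.160874128341675
xyz [0.0014, -0.0003, 0.0601] ang [0.02, 0.14, 0.0] d 0.06
(-66, -102) [636.21492975 369.59980301]
(66, -102) [682.83646338 146.67346415]
(66, 102) [282.47944312 149.76544255]
(-66, 102) [303.5538517  371.66050317]
(-64, 43) [399.58855643 368.26047849]
(62, 43) [398.09932622 156.92511941]
```

View pics/w3.png

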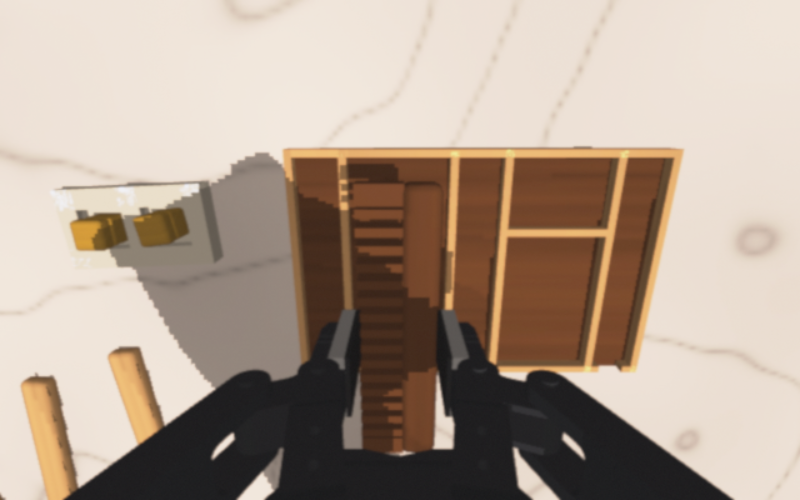

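The tray prediction agrees with the picture: the top corners at (284,150) and (682,150) match within 2 px. The comb's far end is at row 183, and I'll check its x.

```bash
python3 -c "
from h import *
c=camera('wrist')
for z in (.078,.08,.082): print(px2w(c,425/1.25,183.5/1.25,z), px2w(c,352/1.25,186/1.25,z), px2w(c,441/1.25,186/1.25,z))
print(px2w(c,400/1.25,155/1.25,.011))
"
```

```text
[0.65947631 0.07045407 0.078     ] [0.65878961 0.09639356 0.078     ] [0.65854975 0.06475442 0.078     ]
[0.65975259 0.07058936 0.08      ] [0.6590757  0.09615793 0.08      ] [0.65883927 0.06497121 0.08      ]
[0.66002886 0.07072464 0.082     ] [0.6593618 0.0959223 0.082    ] [0.6591288  0.06518799 0.082     ]
[0.66486231 0.07895506 0.011     ]
```

Request:
carry_out([
  {"xyz": [0.0012,0,0.03],"angular": [0,0,0]},
  {"xyz": [0.0012,0,0.05],"angular": [0,0,0]},
  {"xyz": [0.0012,0,0.061],"angular": [0,0.1,0]},
  {"xyz": [0.0012,0,0.061],"angular": [0,0.1,0]},
  {"xyz": [0.0012,0,0.061],"angular": [0,0.1,0]},
  {"xyz": [0.0012,0,0.061],"angular": [0,0.1,0]},
])

```text
clock: 5.8
position: [0.6027, 0.0806, 0.015]
ee_rot: [1.0, -0.003, 0.001, -0.0]
ft_force: [0.5, -0.7, -1.1]
grip_width: 0.354
grasp_force: 50.2
```

Request:
carry_out([
  {"xyz": [0,0,0],"angular": [0,0,0]},
  {"xyz": [0,0,0],"angular": [0,0,0]},
  {"xyz": [0,0,0],"angular": [0,0,0]},
  {"xyz": [0,0,0],"angular": [0,0,0]},
], hand=0.65)

```text
clock: 6.2
position: [0.602, 0.0804, 0.0139]
ee_rot: [1.0, -0.003, 0.0, -0.0]
ft_force: [0.2, -0.6, 0.6]
grip_width: 0.651
grasp_force: 0.0
```

Request:
carry_out([
  {"xyz": [0,0,-0.04],"angular": [0,0,0]},
  {"xyz": [0,0,-0.09],"angular": [0,0,0]},
  {"xyz": [0,0,-0.14],"angular": [0,0,0]},
  {"xyz": [0,0.05,-0.19],"angular": [0,0,0]},
  {"xyz": [0,0.1,-0.19],"angular": [0,0,0]},
  {"xyz": [-0.03,0.15,-0.19],"angular": [0,0,0]},
  {"xyz": [-0.03,0.2,-0.19],"angular": [0,0,0]},
  {"xyz": [-0.03,0.25,-0.19],"angular": [0,0,0]},
  {"xyz": [-0.03,0.28,-0.19],"angular": [0,0,0]},
  {"xyz": [-0.03,0.28,-0.19],"angular": [0,0,0]},
])

```text
clock: 7.2
position: [0.568, -0.2084, 0.203]
ee_rot: [1.0, -0.009, -0.0, 0.001]
ft_force: [-1.4, 0.2, 0.4]
grip_width: 0.65
grasp_force: 0.0
```

Run:
```python
from h import *
import pickle
mv((.6,-.2,.2,0))
c=camera("wrist"); pickle.dump(c,open("w4.pkl","wb")); cv2.imwrite("pics/w4.png",cv2.resize(c["img"][:,:,::-1],(800,500),interpolation=cv2.INTER_CUBIC))
```

```text
now [ 0.568  -0.2084  0.203 ] yaw -1.0 w 55.3 t 7.2 gf 0.0
xyz [0.0318, -0.009, 0.0029] ang [0.17, 0.04, -1.0] d 0.033
```

View pics/w4.png

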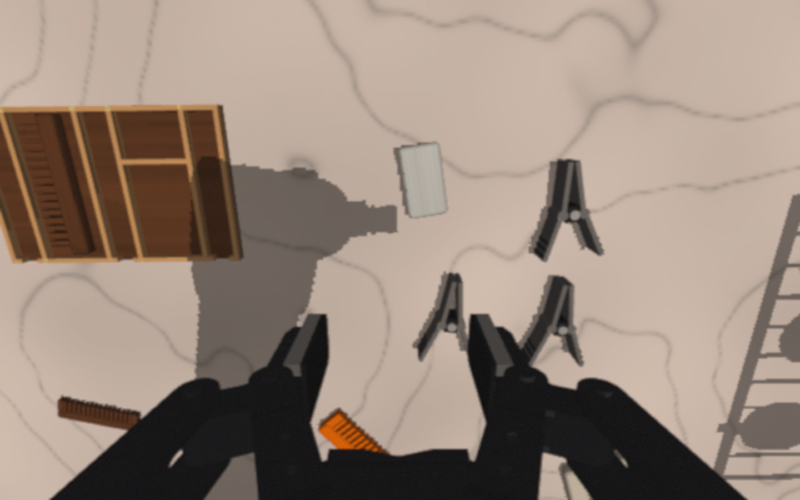

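The comb lies inside its compartment (tray view, columns 15–90). The tin's top is at (401,150)–(447,214), and the guards' jaw tips are at (567,160), (453,274) and (561,277).

Run:
```python
from h import *
import pickle
c=pickle.load(open("w4.pkl","rb"))
w=quad(c,[(401,150),(439,143),(447,211),(409,217)],.018,s=1.25,lab="tin")
quad(c,[(0,106),(223,106),(242,260),(15,261)],.011,s=1.25,lab="tray?")
quad(c,[(18,116),(48,112),(91,251),(50,255)],.016,s=1.25,lab="comb")
for n,T in {"a":[(567,160),(575,215),(540,252),(598,252)],"b":[(453,274),(451,327),(420,356),(470,350)],"c":[(561,277),(562,330),(528,358),(579,362)]}.items():
    q=[px2w(c,u/1.25,v/1.25,.024)[:2] for u,v in T]; m=(q[2]+q[3])/2; d=q[0]-m
    print(n,np.round(q,3).tolist(),"len",np.linalg.norm(d).round(3),"yaw",np.degrees(np.arctan2(d[1],d[0])).round(1),"tails",np.linalg.norm(q[2]-q[3]).round(3))
mv((.603,-.231,.08,8),(.603,-.231,.012,8),(.603,-.231,.08,8),(.5805,-.006,.08,-.4),(.5805,-.006,.016,-.4))
```

```text
tin cen [ 0.6035 -0.2304] sides [0.0312 0.0565 0.0327 0.056 ] ang01 -81.4 ang12 -173.1
tray? cen [0.6016 0.0279] sides [0.1785 0.1305 0.205  0.134 ] ang01 -90.9 ang12 172.9
comb cen [0.6039 0.081 ] sides [0.0248 0.1157 0.0373 0.1164] ang01 -84.9 ang12 179.0
a [[0.619, -0.345], [0.574, -0.357], [0.542, -0.331], [0.541, -0.381]] len 0.079 yaw 7.8 tails 0.05
b [[0.523, -0.256], [0.47, -0.255], [0.44, -0.227], [0.446, -0.274]] len 0.08 yaw -4.0 tails 0.047
c [[0.518, -0.351], [0.465, -0.358], [0.436, -0.329], [0.431, -0.378]] len 0.084 yaw 1.5 tails 0.049
now [ 0.5689 -0.2041  0.2031] yaw -0.77 w 55.4 t 7.25 gf 0.0
xyz [0.0345, 0.0264, 0.1231] ang [0.04, 0.02, -8.77] d 0.131
xyz [0.0, 0.0, 0.068] ang [0.0, 0.0, 0.0] d 0.068
xyz [0.0, 0.0, -0.068] ang [0.0, 0.0, 0.0] d 0.068
xyz [0.009, -0.2259, 0.0] ang [0.0, 0.0, 8.4] d 0.226
xyz [0.0, 0.0, 0.064] ang [0.0, 0.0, 0.0] d 0.064
```

Request:
carry_out([
  {"xyz": [0.02,0.013,0.04],"angular": [0,0,-4]},
  {"xyz": [0.034,0.026,0.08],"angular": [0,0,-8.3]},
  {"xyz": [0.034,0.026,0.12],"angular": [0,0,-8.3]},
  {"xyz": [0.034,0.026,0.15],"angular": [0,0,-8.3]},
  {"xyz": [0.034,0.026,0.17],"angular": [0,0,-8.3]},
  {"xyz": [0.034,0.026,0.18],"angular": [0,0,-8.3]},
  {"xyz": [0.034,0.026,0.18],"angular": [0,0,-8.3]},
  {"xyz": [0.034,0.026,0.18],"angular": [0,0,-8.3]},
])

```text
clock: 8.05
position: [0.6048, -0.2251, 0.0248]
ee_rot: [0.998, 0.069, 0.001, -0.0]
ft_force: [-0.3, -0.2, 0.7]
grip_width: 0.651
grasp_force: 0.0
```

Run:
```python
from h import *
mv((.603,-.231,.010,7.5))
c=camera("wrist"); im=c["img"].astype(int)
# tin: bright and grey (less reddish than the stone)
m=((im[:,:,0]-im[:,:,2])<12)&(im.min(2)>105)
m=cv2.morphologyEx(m.astype(np.uint8),cv2.MORPH_OPEN,np.ones((3,3)))
n,l,s,ce=cv2.connectedComponentsWithStats(m)
for i in range(1,n):
    if s[i,4]>400:
        r=cv2.minAreaRect(np.argwhere(l==i)[:,::-1].astype(np.float32)); print(s[i],r); quad(c,cv2.boxPoints(r),.018,lab="q")
cv2.imwrite("pics/w5.png",c["img"][:,:,::-1])
```

```text
now [ 0.6048 -0.2251  0.0248] yaw 7.96 w 55.3 t 8.05 gf 0.0
xyz [-0.0026, 0.0056, 0.0148] ang [0.0, -0.12, 0.46] d 0.016
```

Request:
carry_out([
  {"xyz": [-0.002,0.0055,0.008],"angular": [0,0,0.4]},
  {"xyz": [-0.002,0.0055,0.015],"angular": [0,0,0.4]},
  {"xyz": [-0.002,0.0055,0.015],"angular": [0,0,0.4]},
  {"xyz": [-0.002,0.0055,0.015],"angular": [0,0,0.4]},
])

```text
clock: 8.5
position: [0.6025, -0.2312, 0.0083]
ee_rot: [0.998, 0.066, 0.0, -0.0]
ft_force: [0.0, 0.3, 0.8]
grip_width: 0.65
grasp_force: 0.0
```

Request:
carry_out([
  {"xyz": [0,0,0],"angular": [0,0,0]},
  {"xyz": [0,0,0],"angular": [0,0,0]},
  {"xyz": [0,0,0],"angular": [0,0,0]},
  {"xyz": [0,0,0],"angular": [0,0,0]},
  {"xyz": [0,0,0],"angular": [0,0,0]},
  {"xyz": [0,0,0],"angular": [0,0,0]},
], hand=0.0)

```text
clock: 9.1
position: [0.6031, -0.2313, 0.0091]
ee_rot: [0.998, 0.066, 0.001, -0.0]
ft_force: [0.6, -0.7, 5.6]
grip_width: 0.38
grasp_force: 50.2
```

Request:
carry_out([
  {"xyz": [0,0,-0.02],"angular": [0,0,0]},
  {"xyz": [0,0,-0.05],"angular": [0,0,0]},
  {"xyz": [0,0,-0.07],"angular": [0,0,0]},
  {"xyz": [0,0,-0.07],"angular": [0,0,0]},
  {"xyz": [0,0,-0.07],"angular": [0,0,0]},
  {"xyz": [0,0,-0.07],"angular": [0,0,0]},
])

```text
clock: 9.7
position: [0.6017, -0.2311, 0.077]
ee_rot: [0.998, 0.066, -0.001, -0.001]
ft_force: [-0.2, 0.6, 0.2]
grip_width: 0.383
grasp_force: 49.9
```

Run:
```python
from h import *
mv((.5805,-.006,.08,-.4),(.5805,-.006,.016,-.4))
c=camera("wrist");cv2.imwrite("pics/w5.png",c["img"][:,:,::-1]); im=c["img"]; print(im[120:300:20,320].tolist())
```

```text
now [ 0.6017 -0.2311  0.077 ] yaw 7.53 w 32.6 t 9.7 gf 49.86167907714844
xyz [0.0084, -0.2259, -0.0027] ang [-0.07, 0.09, 7.93] d 0.226
xyz [0.0, 0.0, 0.064] ang [0.0, 0.0, 0.0] d 0.064
[[203, 183, 170], [201, 183, 169], [200, 181, 167], [186, 169, 156], [114, 103, 96], [101, 98, 93], [101, 98, 92], [101, 98, 92], [101, 97, 92]]
```

Request:
carry_out([
  {"xyz": [0.001,-0.03,0],"angular": [0,0,2]},
  {"xyz": [0.003,-0.075,0],"angular": [0,0,5]},
  {"xyz": [0.005,-0.12,0],"angular": [0,0,7.9]},
  {"xyz": [0.007,-0.165,0],"angular": [0,0,7.9]},
  {"xyz": [0.0084,-0.2,0],"angular": [0,0,7.9]},
  {"xyz": [0.0084,-0.219,0],"angular": [0,0,7.9]},
  {"xyz": [0.0084,-0.226,0],"angular": [0,0,7.9]},
  {"xyz": [0.0084,-0.226,0.0],"angular": [0,0,7.9]},
  {"xyz": [0.0084,-0.226,0.03],"angular": [0,0,7.9]},
  {"xyz": [0.0084,-0.226,0.051],"angular": [0,0,7.9]},
  {"xyz": [0.0084,-0.226,0.061],"angular": [0,0,7.9]},
  {"xyz": [0.0084,-0.226,0.061],"angular": [0,0,7.9]},
])

```text
clock: 10.95
position: [0.5805, -0.0077, 0.0161]
ee_rot: [1.0, -0.004, -0.001, -0.0]
ft_force: [0.1, -0.1, -0.7]
grip_width: 0.382
grasp_force: 49.9
```

Request:
carry_out([
  {"xyz": [0,0,0],"angular": [0,0,0]},
  {"xyz": [0,0,0],"angular": [0,0,0]},
])

```text
clock: 11.15
position: [0.5823, -0.0064, 0.0188]
ee_rot: [1.0, -0.004, 0.001, -0.0]
ft_force: [-0.5, 0.1, -1.0]
grip_width: 0.38
grasp_force: 49.9
```

Request:
carry_out([
  {"xyz": [-0.001,0,0.002],"angular": [0,0,0]},
  {"xyz": [-0.001,0,0.003],"angular": [0,0,0]},
  {"xyz": [-0.001,0,0.003],"angular": [0,0,0]},
])

```text
clock: 11.45
position: [0.5804, -0.0061, 0.0147]
ee_rot: [1.0, -0.003, 0.0, -0.0]
ft_force: [-0.8, 0.3, -0.1]
grip_width: 0.382
grasp_force: 49.9
```

Request:
carry_out([
  {"xyz": [0,0,0],"angular": [0,0,0]},
  {"xyz": [0,0,0],"angular": [0,0,0]},
  {"xyz": [0,0,0],"angular": [0,0,0]},
  {"xyz": [0,0,0],"angular": [0,0,0]},
], hand=0.6)

```text
clock: 11.85
position: [0.5805, -0.0061, 0.0147]
ee_rot: [1.0, -0.003, 0.0, -0.0]
ft_force: [-0.0, 0.2, -0.4]
grip_width: 0.601
grasp_force: 0.0
```

Request:
carry_out([
  {"xyz": [0,0,-0.04],"angular": [0,0,0]},
  {"xyz": [0,0,-0.09],"angular": [0,0,0]},
  {"xyz": [0.0,-0.03,-0.12],"angular": [0,0,0]},
  {"xyz": [0.0,-0.07,-0.16],"angular": [0,0,0]},
  {"xyz": [0.0,-0.11,-0.18],"angular": [0,0,0]},
  {"xyz": [0,-0.15,-0.18],"angular": [0,0,0]},
  {"xyz": [0,-0.18,-0.18],"angular": [0,0,0]},
  {"xyz": [0,-0.2,-0.18],"angular": [0,0,0]},
  {"xyz": [0,-0.2,-0.18],"angular": [0,0,0]},
  {"xyz": [0,-0.2,-0.18],"angular": [0,0,0]},
  {"xyz": [0,-0.2,-0.18],"angular": [0,0,0]},
  {"xyz": [0,-0.2,-0.18],"angular": [0,0,0]},
])

```text
clock: 13.05
position: [0.582, 0.1923, 0.1947]
ee_rot: [1.0, -0.004, 0.0, 0.0]
ft_force: [-0.4, -0.1, -0.2]
grip_width: 0.601
grasp_force: 0.0
```

Run:
```python
from h import *
import pickle
mv((.6265,.2362,.10,90))
c=camera("wrist"); pickle.dump(c,open("w6.pkl","wb")); im=c["img"][:,:,::-1]
print(w2px(c,(.6265,.2362,.026)),w2px(c,(.5,.3,0)),w2px(c,(.6,.0,0)))
cv2.imwrite("pics/w6.png",cv2.resize(im,(800,500),interpolation=cv2.INTER_CUBIC))
```

```text
now [0.582  0.1923 0.1947] yaw -0.49 w 51.1 t 13.05 gf 0.0
xyz [0.0441, -0.0443, 0.0947] ang [0.04, -0.02, -90.49] d 0.113
[274.16290028 138.79782497] [228.85056403 245.08531791] [496.26446932 158.90862431]
```

View pics/w6.png

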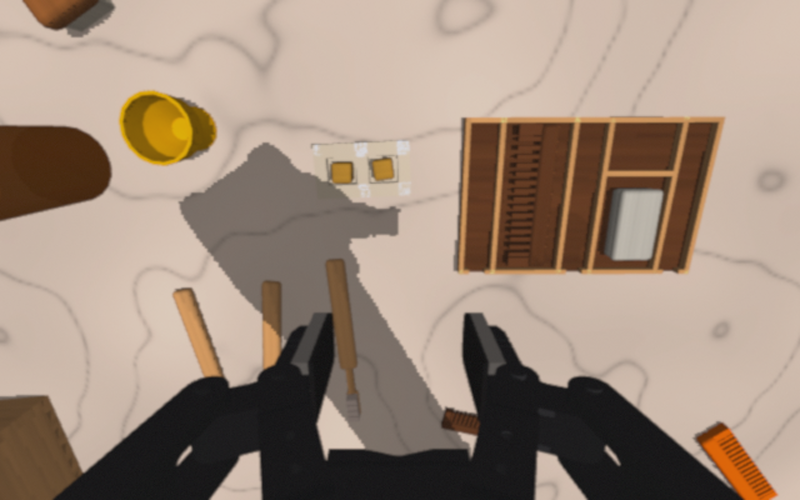

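The comb and tin both lie in their bays. The boxes' tops are at (342,172) and (382,169), and the egg cup is at (165,128). I'll refine the box positions by colour.

Run:
```python
from h import *
import pickle
c=pickle.load(open("w6.pkl","rb"))
hsv=cv2.cvtColor(c["img"],cv2.COLOR_RGB2HSV)
m=((hsv[...,1]>150)&(hsv[...,0]>12)&(hsv[...,0]<30)).astype(np.uint8); m[:, :255]=0; m[:,330:]=0; m[160:]=0; m[:115]=0
n,l,s,ce=cv2.connectedComponentsWithStats(m)
for i in range(1,n):
    if s[i,4]>60:
        r=cv2.minAreaRect(np.argwhere(l==i)[:,::-1].astype(np.float32)); print(s[i],r); quad(c,cv2.boxPoints(r),.026,lab="box")
quad(c,[(312,145),(411,141),(410,195),(317,199)],.012,s=1.25,lab="pocket")
quad(c,[(463,118),(723,118),(690,271),(458,271)],.011,s=1.25,lab="tray")
quad(c,[(612,190),(662,190),(655,259),(606,259)],.022,s=1.25,lab="tin")
quad(c,[(507,124),(570,124),(558,269),(500,267)],.016,s=1.25,lab="comb")
mv((.6265,.2362,.10,90))
```

```text
[298 127  16  17 222] ((305.7699890136719, 134.88999938964844), (15.273507118225098, 14.566399574279785), 81.8698959350586)
box cen [0.6299 0.2051] sides [0.0142 0.0147 0.0144 0.0147] ang01 -82.5 ang12 -172.9
[266 130  16  16 241] ((273.5, 137.5), (15.0, 15.0), 90.0)
box cen [0.6277 0.2368] sides [0.0146 0.0145 0.0148 0.0145] ang01 -90.5 ang12 177.0
pocket cen [0.6273 0.222 ] sides [0.0796 0.0434 0.0779 0.0437] ang01 -88.2 ang12 -179.9
tray cen [0.602  0.0377] sides [0.2053 0.1288 0.2064 0.1288] ang01 -90.5 ang12 -179.3
tin cen [ 0.5816 -0.0021] sides [0.0403 0.059  0.0417 0.0589] ang01 -90.5 ang12 -175.3
comb cen [0.6024 0.0809] sides [0.0492 0.1206 0.0509 0.1187] ang01 -91.6 ang12 -178.2
now [0.5819 0.1926 0.1947] yaw -0.47 w 51.1 t 13.1 gf 0.0
xyz [0.0441, -0.044, 0.0948] ang [0.03, -0.03, -90.47] d 0.113
```

Request:
carry_out([
  {"xyz": [0.01,-0.01,0],"angular": [0,0,8]},
  {"xyz": [0.025,-0.025,0],"angular": [0,0,16]},
  {"xyz": [0.035,-0.035,0.02],"angular": [0,0,24]},
  {"xyz": [0.045,-0.044,0.04],"angular": [0,0,32]},
  {"xyz": [0.045,-0.044,0.06],"angular": [0,0,40]},
  {"xyz": [0.045,-0.044,0.08],"angular": [0,0,48]},
  {"xyz": [0.045,-0.044,0.09],"angular": [0,0,56]},
  {"xyz": [0.045,-0.044,0.1],"angular": [0,0,64]},
  {"xyz": [0.045,-0.044,0.11],"angular": [0,0,72]},
  {"xyz": [0.045,-0.044,0.12],"angular": [0,0,80]},
  {"xyz": [0.045,-0.044,0.13],"angular": [0,0,87]},
  {"xyz": [0.045,-0.044,0.13],"angular": [0,0,89.5]},
])

```text
clock: 14.3
position: [0.6247, 0.2338, 0.0612]
ee_rot: [0.826, -0.563, -0.019, 0.011]
ft_force: [-0.3, -2.7, -3.4]
grip_width: 0.601
grasp_force: 0.0
```

Request:
carry_out([
  {"xyz": [0,0,0],"angular": [0,0,0]},
  {"xyz": [0,0,0],"angular": [0,0,0]},
  {"xyz": [0,0,0],"angular": [0,0,0]},
])

```text
clock: 14.6
position: [0.6248, 0.2331, 0.0616]
ee_rot: [0.828, -0.56, -0.02, 0.012]
ft_force: [-0.6, 0.2, 0.9]
grip_width: 0.602
grasp_force: 0.0
```

Run:
```python
from h import *
mv((.627,.2367,.014,-90),(.627,.2367,.074,-90),(.6447,-.019,.074,-90))
print(np.round(get_obs()["joint_pos"],2))
```

```text
now [0.6248 0.2331 0.0616] yaw -68.22 w 51.2 t 14.6 gf 0.0
xyz [-0.0015, -0.0054, 0.0475] ang [2.6, 0.69, 21.8] d 0.048
xyz [0.0, 0.0, -0.06] ang [0.0, 0.0, 0.0] d 0.06
xyz [0.2557, -0.0177, 0.0] ang [0.0, 0.0, 0.0] d 0.256
[-1.14  0.96  1.2   1.52 -0.9   1.35 -2.6 ]
```

Request:
carry_out([
  {"xyz": [0,0,-0.03],"angular": [0,0,-8]},
  {"xyz": [0,0,-0.05],"angular": [0,0,-16]},
  {"xyz": [0,0,-0.05],"angular": [0,0,-24]},
  {"xyz": [0,0,-0.05],"angular": [0,0,-32]},
  {"xyz": [0,0,-0.05],"angular": [0,0,-40]},
  {"xyz": [0,0,-0.05],"angular": [0,0,-48]},
  {"xyz": [0,0,-0.05],"angular": [0,0,-56]},
  {"xyz": [0,0,-0.05],"angular": [0,0,-64]},
  {"xyz": [0,0,-0.05],"angular": [0,0,-72]},
  {"xyz": [0,0,-0.05],"angular": [0,0,-80]},
  {"xyz": [0,0,-0.05],"angular": [0,0,-80]},
])

```text
clock: 15.7
position: [0.6276, 0.2335, 0.1137]
ee_rot: [0.994, 0.104, -0.021, -0.006]
ft_force: [0.2, 0.5, 0.3]
grip_width: 0.599
grasp_force: 0.0
```

Run:
```python
from h import *
mv((.627,.2367,.07,90))
print(np.round(get_obs()["joint_pos"],2))
```

```text
now [0.6276 0.2335 0.1137] yaw 11.92 w 50.9 t 15.7 gf 0.0
xyz [0.0019, -0.0026, 0.0437] ang [-2.37, 1.37, -78.08] d 0.044
[-1.05  0.74  0.98  1.47 -0.64  1.31 -1.36]
```

Request:
carry_out([
  {"xyz": [0,0,0],"angular": [-0.24,0.14,-8]},
  {"xyz": [0,0,0],"angular": [-0.5,0.3,-16]},
  {"xyz": [0,0,0],"angular": [-0.7,0.4,-24]},
  {"xyz": [0,0,0],"angular": [-1,0.55,-32]},
  {"xyz": [0,0,0],"angular": [-1.2,0.7,-40]},
  {"xyz": [0,0,0.01],"angular": [-1.5,0.8,-48]},
  {"xyz": [0,0,0.02],"angular": [-1.7,1,-56]},
  {"xyz": [0,0,0.03],"angular": [-2,1.1,-64]},
  {"xyz": [0.002,-0.0026,0.04],"angular": [-2.2,1.3,-72]},
  {"xyz": [0.002,-0.0026,0.044],"angular": [-2.37,1.37,-78]},
  {"xyz": [0.002,-0.0026,0.044],"angular": [-2.37,1.37,-78]},
  {"xyz": [0.002,-0.0026,0.044],"angular": [-2.37,1.37,-78]},
])

```text
clock: 16.9
position: [0.6268, 0.2362, 0.0683]
ee_rot: [0.711, 0.704, -0.002, 0.001]
ft_force: [-0.4, 0.2, 0.2]
grip_width: 0.602
grasp_force: 0.0
```

Run:
```python
from h import *
mv((.627,.2367,.014,90),(.627,.2367,.074,90),(.6447,-.019,.074,90))
print(np.round(get_obs()["joint_pos"],2))
```

```text
now [0.6268 0.2362 0.0683] yaw 89.42 w 51.2 t 16.9 gf 0.0
xyz [0.0007, 0.0002, 0.0543] ang [-0.06, 0.24, -0.58] d 0.054
xyz [0.0, 0.0, -0.06] ang [0.0, 0.0, 0.0] d 0.06
xyz [-0.2557, 0.0177, 0.0] ang [0.0, 0.0, 0.0] d 0.256
[-0.92  0.65  0.69  1.53 -0.44  1.12 -0.14]
```

Request:
carry_out([
  {"xyz": [0.0005,0,0.03],"angular": [0,0,0]},
  {"xyz": [0.0005,0,0.046],"angular": [0,0,0]},
  {"xyz": [0.0005,0,0.0545],"angular": [0,0,-0.5]},
  {"xyz": [0.0005,0,0.0545],"angular": [0,0,-0.5]},
  {"xyz": [0.0005,0,0.0545],"angular": [0,0,-0.5]},
])

```text
clock: 17.4
position: [0.6267, 0.2361, 0.0129]
ee_rot: [0.706, 0.708, -0.003, 0.002]
ft_force: [-0.2, 0.0, -1.3]
grip_width: 0.6
grasp_force: 0.0
```

Request:
carry_out([
  {"xyz": [0,0,0],"angular": [0,0,0]},
  {"xyz": [0,0,0],"angular": [0,0,0]},
  {"xyz": [0,0,0],"angular": [0,0,0]},
  {"xyz": [0,0,0],"angular": [0,0,0]},
  {"xyz": [0,0,0],"angular": [0,0,0]},
  {"xyz": [0,0,0],"angular": [0,0,0]},
  {"xyz": [0,0,0],"angular": [0,0,0]},
  {"xyz": [0,0,0],"angular": [0,0,0]},
], hand=0.0, grip_force=40)

```text
clock: 18.2
position: [0.6267, 0.2363, 0.013]
ee_rot: [0.706, 0.708, -0.003, 0.001]
ft_force: [-0.5, -1.0, 6.0]
grip_width: 0.177
grasp_force: 40.2
```

Request:
carry_out([
  {"xyz": [0,0,-0.02],"angular": [0,0,0]},
  {"xyz": [0,0,-0.05],"angular": [0,0,0]},
  {"xyz": [0,0,-0.06],"angular": [0,0,0]},
  {"xyz": [0,0,-0.06],"angular": [0,0,0]},
  {"xyz": [0,0,-0.06],"angular": [0,0,0]},
])

```text
clock: 18.7
position: [0.6259, 0.2366, 0.0711]
ee_rot: [0.706, 0.708, -0.004, 0.001]
ft_force: [-0.5, 0.4, -1.6]
grip_width: 0.175
grasp_force: 39.6
```

Run:
```python
from h import *
mv((.6447,-.019,.076,90),(.6447,-.019,.016,90))
```

```text
now [0.6259 0.2366 0.0711] yaw 90.22 w 14.9 t 18.7 gf 39.56547260284424
xyz [-0.2557, 0.0178, -0.0032] ang [-0.21, 0.39, 0.22] d 0.256
xyz [0.0, 0.0, 0.06] ang [0.0, 0.0, 0.0] d 0.06
```

Request:
carry_out([
  {"xyz": [-0.035,0.003,0],"angular": [0,0,0]},
  {"xyz": [-0.08,0.006,0],"angular": [0,0,0]},
  {"xyz": [-0.125,0.009,0],"angular": [0,0,0]},
  {"xyz": [-0.17,0.012,0],"angular": [0,0,0]},
  {"xyz": [-0.21,0.015,0],"angular": [0,0,0]},
  {"xyz": [-0.24,0.017,0],"angular": [0,0,0]},
  {"xyz": [-0.2557,0.0178,0],"angular": [-0.2,0.39,0.2]},
  {"xyz": [-0.2557,0.0178,0],"angular": [-0.2,0.39,0.2]},
  {"xyz": [-0.2557,0.0178,0],"angular": [-0.2,0.39,0.2]},
  {"xyz": [-0.2557,0.0178,0],"angular": [-0.2,0.39,0.2]},
])

```text
clock: 19.7
position: [0.6451, -0.0165, 0.0731]
ee_rot: [0.706, 0.708, 0.0, -0.0]
ft_force: [-1.1, 0.7, -0.4]
grip_width: 0.176
grasp_force: 39.5
```

Run:
```python
from h import *
mv((.6447,-.019,.015,90))
```

```text
now [ 0.6451 -0.0165  0.0731] yaw 90.18 w 15.0 t 19.7 gf 39.540361762046814
xyz [-0.0025, -0.0004, 0.0581] ang [0.0, -0.07, 0.18] d 0.058
```

Request:
carry_out([
  {"xyz": [-0.0025,0,0.03],"angular": [0,0,0]},
  {"xyz": [-0.0025,0,0.049],"angular": [0,0,0]},
  {"xyz": [-0.0025,0,0.0585],"angular": [0,0,0]},
  {"xyz": [-0.0025,0,0.0585],"angular": [0,0,0]},
  {"xyz": [-0.0025,0,0.0585],"angular": [0,0,0]},
])

```text
clock: 20.2
position: [0.6455, -0.0206, 0.0155]
ee_rot: [0.707, 0.708, 0.001, 0.0]
ft_force: [0.0, 0.3, -0.1]
grip_width: 0.17
grasp_force: 39.5
```

Request:
carry_out([
  {"xyz": [0,0,0],"angular": [0,0,0]},
  {"xyz": [0,0,0],"angular": [0,0,0]},
  {"xyz": [0,0,0],"angular": [0,0,0]},
  {"xyz": [0,0,0],"angular": [0,0,0]},
], hand=0.5)

```text
clock: 20.6
position: [0.6453, -0.0215, 0.0154]
ee_rot: [0.707, 0.707, 0.0, 0.0]
ft_force: [0.3, 0.0, 0.5]
grip_width: 0.496
grasp_force: 0.0
```

Request:
carry_out([
  {"xyz": [0,0,-0.03],"angular": [0,0,0]},
  {"xyz": [0,0,-0.06],"angular": [0,0,0]},
  {"xyz": [0.04,-0.003,-0.07],"angular": [0,0,-2]},
  {"xyz": [0.08,-0.006,-0.07],"angular": [0,0,-5]},
  {"xyz": [0.125,-0.009,-0.07],"angular": [0,0,-7.5]},
  {"xyz": [0.17,-0.012,-0.07],"angular": [0,0,-7.5]},
  {"xyz": [0.205,-0.0154,-0.06],"angular": [0,0,-7.5]},
  {"xyz": [0.22,-0.0154,-0.05],"angular": [0,0,-7.5]},
  {"xyz": [0.2237,-0.0154,-0.04],"angular": [0,0,-7.5]},
  {"xyz": [0.2237,-0.0154,-0.04],"angular": [0,0,-7.5]},
  {"xyz": [0.2237,-0.0154,-0.04],"angular": [0,0,-7.5]},
])

```text
clock: 21.7
position: [0.6302, 0.1992, 0.0553]
ee_rot: [0.66, 0.751, -0.0, 0.001]
ft_force: [0.1, -0.9, 0.4]
grip_width: 0.502
grasp_force: 0.0
```

Run:
```python
from h import *
mv((.6293,.2047,.013,97.5))
c=camera("wrist"); hsv=cv2.cvtColor(c["img"],cv2.COLOR_RGB2HSV)
m=((hsv[...,1]>140)&(hsv[...,0]>12)&(hsv[...,0]<30)&(hsv[...,2]>60)).astype(np.uint8)
n,l,s,ce=cv2.connectedComponentsWithStats(m)
for i in range(1,n):
    if s[i,4]>150: print(s[i],px2w(c,*ce[i],.02).round(4))
print(w2px(c,(.6293,.2047,.026)))
cv2.imwrite("pics/w7.png",c["img"][:,:,::-1])
```

```text
now [0.6302 0.1992 0.0553] yaw 97.34 w 42.7 t 21.7 gf 0.0
xyz [0.0056, -0.0002, 0.0423] ang [0.03, 0.08, -0.16] d 0.043
[305 210  25  32 750] [0.6293 0.2057 0.02  ]
[317.14021221 231.13471752]
```

Request:
carry_out([
  {"xyz": [0.0056,0,0.02],"angular": [0,0,0]},
  {"xyz": [0.0056,0,0.035],"angular": [0,0,0]},
  {"xyz": [0.0056,0,0.0423],"angular": [0,0,0]},
  {"xyz": [0.0056,0,0.0423],"angular": [0,0,0]},
  {"xyz": [0.0056,0,0.0423],"angular": [0,0,0]},
])

```text
clock: 22.25
position: [0.6294, 0.207, 0.0134]
ee_rot: [0.66, 0.752, 0.0, 0.0]
ft_force: [0.7, -0.7, -0.5]
grip_width: 0.498
grasp_force: 0.0
```

Request:
carry_out([
  {"xyz": [0,0,0],"angular": [0,0,0]},
  {"xyz": [0,0,0],"angular": [0,0,0]},
  {"xyz": [0,0,0],"angular": [0,0,0]},
  {"xyz": [0,0,0],"angular": [0,0,0]},
  {"xyz": [0,0,0],"angular": [0,0,0]},
  {"xyz": [0,0,0],"angular": [0,0,0]},
  {"xyz": [0,0,0],"angular": [0,0,0]},
], hand=0.0)

```text
clock: 22.95
position: [0.6295, 0.2077, 0.0138]
ee_rot: [0.659, 0.752, 0.001, 0.0]
ft_force: [-0.8, -0.7, 6.2]
grip_width: 0.171
grasp_force: 40.0
```

Request:
carry_out([
  {"xyz": [0,0,-0.02],"angular": [0,0,0]},
  {"xyz": [0,0,-0.05],"angular": [0,0,0]},
  {"xyz": [0,0,-0.06],"angular": [0,0,0]},
  {"xyz": [0,0,-0.06],"angular": [0,0,0]},
  {"xyz": [0,0,-0.06],"angular": [0,0,0]},
  {"xyz": [0,0,-0.06],"angular": [0,0,0]},
])

```text
clock: 23.55
position: [0.6282, 0.2075, 0.0715]
ee_rot: [0.659, 0.752, -0.001, -0.0]
ft_force: [0.3, -0.1, -0.0]
grip_width: 0.173
grasp_force: 39.3
```

Run:
```python
from h import *
mv((.6447,.006,.076,90),(.6447,.006,.015,90))
```

```text
now [0.6282 0.2075 0.0715] yaw 97.52 w 14.7 t 23.55 gf 39.33526933193207
xyz [-0.202, -0.01, -0.0044] ang [-0.07, 0.03, 7.52] d 0.202
xyz [0.0, 0.0, 0.061] ang [0.0, 0.0, 0.0] d 0.061
```

Request:
carry_out([
  {"xyz": [-0.03,-0.001,0],"angular": [0,0,2]},
  {"xyz": [-0.07,-0.003,0],"angular": [0,0,5]},
  {"xyz": [-0.115,-0.005,0],"angular": [0,0,7.5]},
  {"xyz": [-0.155,-0.008,0],"angular": [0,0,7.5]},
  {"xyz": [-0.185,-0.01,0],"angular": [0,0,7.5]},
  {"xyz": [-0.197,-0.01,0],"angular": [0,0,7.5]},
  {"xyz": [-0.199,-0.01,0],"angular": [0,0,7.5]},
  {"xyz": [-0.199,-0.01,0],"angular": [0,0,7.5]},
  {"xyz": [-0.199,-0.01,0],"angular": [0,0,7.5]},
])

```text
clock: 24.45
position: [0.645, 0.0114, 0.0725]
ee_rot: [0.706, 0.708, 0.0, -0.0]
ft_force: [0.4, 0.3, -0.3]
grip_width: 0.173
grasp_force: 39.3
```

Run:
```python
from h import *
mv((.6447,.009,.0155,90))
```

```text
now [0.645  0.0114 0.0725] yaw 90.16 w 14.7 t 24.45 gf 39.33323621749878
xyz [-0.0025, -0.0004, 0.057] ang [0.01, -0.06, 0.16] d 0.057
```

Request:
carry_out([
  {"xyz": [-0.0025,0,0.03],"angular": [0,0,0]},
  {"xyz": [-0.0025,0,0.049],"angular": [0,0,0]},
  {"xyz": [-0.0025,0,0.057],"angular": [0,0,0]},
  {"xyz": [-0.0025,0,0.057],"angular": [0,0,0]},
  {"xyz": [-0.0025,0,0.057],"angular": [0,0,0]},
])

```text
clock: 24.95
position: [0.6455, 0.0075, 0.0164]
ee_rot: [0.707, 0.708, 0.001, 0.0]
ft_force: [0.5, -0.2, -0.5]
grip_width: 0.174
grasp_force: 39.3
```

Request:
carry_out([
  {"xyz": [0,0,0],"angular": [0,0,0]},
  {"xyz": [0,0,0],"angular": [0,0,0]},
  {"xyz": [0,0,0],"angular": [0,0,0]},
  {"xyz": [0,0,0],"angular": [0,0,0]},
], hand=0.5)

```text
clock: 25.35
position: [0.6452, 0.0066, 0.0161]
ee_rot: [0.707, 0.707, 0.0, 0.0]
ft_force: [0.7, -0.6, -0.7]
grip_width: 0.497
grasp_force: 0.0
```

Request:
carry_out([
  {"xyz": [0,0,-0.04],"angular": [0,0,0]},
  {"xyz": [0,0,-0.09],"angular": [0,0,0]},
  {"xyz": [0.02,-0.02,-0.13],"angular": [0,0,8]},
  {"xyz": [0.04,-0.04,-0.17],"angular": [0,0,16]},
  {"xyz": [0.07,-0.07,-0.19],"angular": [0,0,24]},
  {"xyz": [0.1,-0.1,-0.21],"angular": [0,0,32]},
  {"xyz": [0.13,-0.13,-0.23],"angular": [0,0,40]},
  {"xyz": [0.16,-0.16,-0.25],"angular": [0,0,48]},
  {"xyz": [0.19,-0.19,-0.27],"angular": [0,0,56]},
  {"xyz": [0.22,-0.21,-0.28],"angular": [0,0,64]},
  {"xyz": [0.25,-0.225,-0.28],"angular": [0,0,72]},
  {"xyz": [0.27,-0.225,-0.28],"angular": [0,0,80]},
])

```text
clock: 26.55
position: [0.4188, 0.2772, 0.2972]
ee_rot: [0.988, 0.154, 0.0, -0.002]
ft_force: [1.1, 0.9, 0.9]
grip_width: 0.497
grasp_force: 0.0
```

Request:
carry_out([
  {"xyz": [0.01,0.0,0],"angular": [0,0,8]},
  {"xyz": [0.01,0.0,0],"angular": [0,0,10]},
  {"xyz": [0.01,0.0,0],"angular": [0,0,10]},
  {"xyz": [0.01,0.0,0],"angular": [0,0,10]},
  {"xyz": [0.01,0.0,0],"angular": [0,0,10]},
])

```text
clock: 27.05
position: [0.4294, 0.2792, 0.2959]
ee_rot: [0.998, 0.07, 0.0, -0.0]
ft_force: [-0.1, 0.3, -0.7]
grip_width: 0.505
grasp_force: 0.0
```

Run:
```python
from h import *
import pickle
mv((.42,.3,.3,0)); print(np.round(get_obs()["joint_pos"],2))
c=camera("wrist"); pickle.dump(c,open("w8.pkl","wb")); cv2.imwrite("pics/w8.png",cv2.resize(c["img"][:,:,::-1],(800,500),interpolation=cv2.INTER_CUBIC))
```

```text
now [0.4294 0.2792 0.2959] yaw 8.08 w 42.9 t 27.05 gf 0.0
xyz [-0.0064, -0.0219, -0.0041] ang [-0.04, -0.01, 8.08] d 0.023
[-1.52  0.03  0.89  1.69 -0.03  1.43 -2.06]
```

View pics/w8.png

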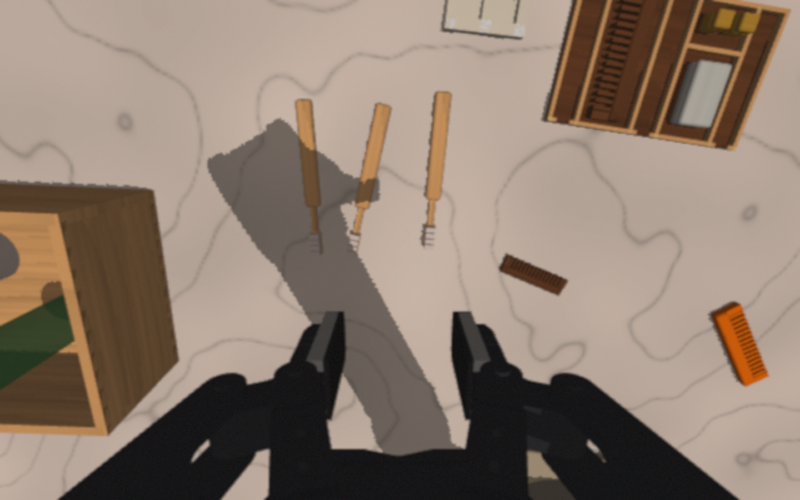

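Both boxes stand in the short bay (725,20; 750,22). The brush handles have their ends at (304,99)–(312,206), (383,104)–(362,204) and (443,92)–(434,198), with heads below them towards the robot.

Run:
```python
from h import *
import pickle
c=pickle.load(open("w8.pkl","rb"))
for n,q in {"B0":[(296,99),(312,99),(320,205),(304,206)],"B1":[(376,103),(391,106),(370,206),(356,202)],"B2":[(435,92),(451,93),(442,199),(427,198)]}.items(): quad(c,q,.010,s=1.25,lab=n)
# same by colour
hsv=cv2.cvtColor(c["img"],cv2.COLOR_RGB2HSV); m=((hsv[...,1]>85)&(hsv[...,0]<20)).astype(np.uint8); m[170:]=0; m[:60]=0; m[:,:220]=0; m[:,380:]=0
m=cv2.morphologyEx(m,cv2.MORPH_OPEN,np.ones((7,7),np.uint8))
n,l,s,ce=cv2.connectedComponentsWithStats(m)
for i in range(1,n):
    if s[i,4]>300:
        r=cv2.minAreaRect(np.argwhere(l==i)[:,::-1].astype(np.float32)); b=cv2.boxPoints(r); b=b[np.argsort(b[:,1])]; b=np.array([*sorted(b[:2].tolist()),*sorted(b[2:].tolist())[::-1]]); quad(c,b,.01,lab="seg"); print(b.tolist())
mv((.47,.24,.1,0))
```

```text
B0 cen [0.4667 0.3824] sides [0.0164 0.1095 0.0179 0.1106] ang01 -80.1 ang12 -171.5
B1 cen [0.4746 0.3139] sides [0.0156 0.1066 0.016  0.1051] ang01 -95.4 ang12 175.0
B2 cen [0.4931 0.246 ] sides [0.0163 0.1086 0.0166 0.1085] ang01 -85.5 ang12 -174.9
seg cen [0.4931 0.2475] sides [0.0163 0.111  0.0177 0.1108] ang01 -87.5 ang12 -176.1
[[347.78216552734375, 72.17823028564453], [360.554443359375, 73.4554443359375], [351.9010009765625, 159.9901123046875], [339.12872314453125, 158.712890625]]
seg cen [0.4657 0.3826] sides [0.0164 0.1109 0.0178 0.1111] ang01 -77.0 ang12 -170.7
[[235.85353088378906, 80.10191345214844], [248.5531768798828, 78.97305297851562], [256.1749267578125, 164.7177734375], [243.4752655029297, 165.8466339111328]]
seg cen [0.4722 0.3147] sides [0.016  0.1115 0.0174 0.1112] ang01 -93.8 ang12 174.6
[[300.50732421875, 81.96585845947266], [312.79998779296875, 84.60000610351562], [294.94635009765625, 167.91705322265625], [282.6536865234375, 165.2829132080078]]
now [0.4294 0.2793 0.2959] yaw 8.08 w 42.3 t 27.1 gf 0.0
xyz [0.0347, 0.0447, 0.1959] ang [-0.04, -0.01, 8.08] d 0.204
```

Run:
```python
from h import *
mv((.513,.2486,.05,4.5),(.513,.2486,.0065,4.5),(.513,.2486,.0665,4.5),(.622,.1233,.0665,-.4),(.622,.1233,.0135,-.4))
```

```text
now [0.4294 0.2793 0.2959] yaw 8.08 w 42.3 t 27.1 gf 0.0
xyz [0.0784, 0.0423, 0.2459] ang [-0.04, -0.02, 3.58] d 0.262
xyz [0.0, 0.0, 0.0435] ang [0.0, 0.0, 0.0] d 0.044
xyz [0.0, 0.0, -0.06] ang [0.0, 0.0, 0.0] d 0.06
xyz [0.0988, 0.1335, 0.0] ang [0.0, 0.0, 4.9] d 0.166
xyz [0.0, 0.0, 0.053] ang [0.0, 0.0, 0.0] d 0.053
```

Request:
carry_out([
  {"xyz": [0.01,0.006,0.035],"angular": [0,0,1.5]},
  {"xyz": [0.025,0.014,0.08],"angular": [0,0,3]},
  {"xyz": [0.04,0.022,0.125],"angular": [0,0,3.58]},
  {"xyz": [0.055,0.03,0.165],"angular": [0,0,3.58]},
  {"xyz": [0.07,0.038,0.205],"angular": [0,0,3.58]},
  {"xyz": [0.077,0.042,0.235],"angular": [0,0,3.58]},
  {"xyz": [0.0784,0.0423,0.246],"angular": [0,0,3.58]},
  {"xyz": [0.0784,0.0423,0.246],"angular": [0,0,3.58]},
  {"xyz": [0.0784,0.0423,0.246],"angular": [0,0,3.58]},
  {"xyz": [0.0784,0.0423,0.246],"angular": [0,0,3.58]},
], hand=0.45)

```text
clock: 28.1
position: [0.5135, 0.2498, 0.0517]
ee_rot: [0.999, 0.039, 0.001, -0.001]
ft_force: [0.1, 0.4, 0.7]
grip_width: 0.45
grasp_force: 0.0
```

```bash
cat >> h.py <<'E'
def brushes(c,rows=(0,300),cols=(0,640),z=.01,k=7,amin=300):
    hsv=cv2.cvtColor(c["img"],cv2.COLOR_RGB2HSV); m=((hsv[...,1]>85)&(hsv[...,0]<20)).astype(np.uint8)
    m[:rows[0]]=0;m[rows[1]:]=0;m[:,:cols[0]]=0;m[:,cols[1]:]=0
    m=cv2.morphologyEx(m,cv2.MORPH_OPEN,np.ones((k,k),np.uint8))
    n,l,s,ce=cv2.connectedComponentsWithStats(m)
    for i in range(1,n):
        if s[i,4]>amin:
            r=cv2.minAreaRect(np.argwhere(l==i)[:,::-1].astype(np.float32)); b=cv2.boxPoints(r); b=b[np.argsort(b[:,1])]
            b=np.array([*sorted(b[:2].tolist()),*sorted(b[2:].tolist())[::-1]]); print(s[i].tolist(),b.round().tolist()); quad(c,b,z,lab="seg")
E
python3 - <<'E'
from h import *
mv((.513,.2486,.0065,4.5))
c=camera("wrist");cv2.imwrite("pics/w9.png",c["img"][:,:,::-1]); brushes(c,k=9,amin=800)
print(w2px(c,(.513,.2486,.01)))
E
```

```text
now [0.5135 0.2498 0.0517] yaw 4.53 w 38.3 t 28.1 gf 0.0
xyz [-0.0007, 0.0013, 0.0452] ang [-0.13, -0.14, 0.03] d 0.045
[494, 0, 146, 223, 26398] [[494.0, 0.0], [639.0, 0.0], [639.0, 222.0], [494.0, 222.0]]
seg cen [0.5919 0.1143] sides [0.0744 0.1278 0.0914 0.124 ] ang01 -85.5 ang12 -162.0
[310, 176, 27, 124, 3125] [[310.0, 176.0], [336.0, 176.0], [336.0, 299.0], [310.0, 299.0]]
seg cen [0.5065 0.2472] sides [0.0157 0.0865 0.0179 0.0866] ang01 -85.4 ang12 -175.2
[207, 199, 34, 101, 2606] [[214.0, 198.0], [241.0, 200.0], [233.0, 301.0], [206.0, 299.0]]
seg cen [0.4936 0.3117] sides [0.0168 0.0738 0.0187 0.0738] ang01 -90.7 ang12 175.0
[84, 200, 56, 100, 3008] [[81.0, 204.0], [110.0, 195.0], [144.0, 297.0], [115.0, 307.0]]
seg cen [0.4869 0.3835] sides [0.0205 0.0741 0.023  0.0754] ang01 -66.4 ang12 -169.6
[321.6141081  232.03120517]
```

Request:
carry_out([
  {"xyz": [0,0.0018,0.025],"angular": [0,0,0]},
  {"xyz": [0,0.0018,0.039],"angular": [0,0,0]},
  {"xyz": [0,0.0018,0.0455],"angular": [0,0,0]},
  {"xyz": [0,0.0018,0.0455],"angular": [0,0,0]},
  {"xyz": [0,0.0018,0.0455],"angular": [0,0,0]},
])

```text
clock: 28.65
position: [0.5135, 0.2471, 0.005]
ee_rot: [0.999, 0.039, 0.0, -0.0]
ft_force: [0.8, 0.0, -0.2]
grip_width: 0.449
grasp_force: 0.0
```

Request:
carry_out([
  {"xyz": [0,0,0],"angular": [0,0,0]},
  {"xyz": [0,0,0],"angular": [0,0,0]},
  {"xyz": [0,0,0],"angular": [0,0,0]},
  {"xyz": [0,0,0],"angular": [0,0,0]},
  {"xyz": [0,0,0],"angular": [0,0,0]},
  {"xyz": [0,0,0],"angular": [0,0,0]},
], hand=0.0)

```text
clock: 29.25
position: [0.5136, 0.2473, 0.0052]
ee_rot: [0.999, 0.039, 0.001, -0.001]
ft_force: [-1.7, 0.1, 6.6]
grip_width: 0.177
grasp_force: 39.4
```

Request:
carry_out([
  {"xyz": [0,0,-0.02],"angular": [0,0,0]},
  {"xyz": [0,0,-0.045],"angular": [0,0,0]},
  {"xyz": [0,0,-0.06],"angular": [0,0,0]},
  {"xyz": [0,0,-0.06],"angular": [0,0,0]},
  {"xyz": [0,0,-0.06],"angular": [0,0,0]},
  {"xyz": [0,0,-0.06],"angular": [0,0,0]},
])

```text
clock: 29.85
position: [0.5125, 0.2468, 0.0634]
ee_rot: [0.999, 0.039, -0.0, 0.0]
ft_force: [0.3, -0.8, 0.2]
grip_width: 0.181
grasp_force: 39.2
```

Run:
```python
from h import *
mv((.621,.1233,.0665,-.4),(.621,.1233,.0135,-.4))
```

```text
now [0.5125 0.2468 0.0634] yaw 4.49 w 15.4 t 29.85 gf 39.24433350563049
xyz [0.0985, 0.1316, -0.0032] ang [0.02, 0.05, 4.89] d 0.164
xyz [0.0, 0.0, 0.053] ang [0.0, 0.0, 0.0] d 0.053
```

Request:
carry_out([
  {"xyz": [0.02,0.025,0],"angular": [0,0,1]},
  {"xyz": [0.045,0.06,0],"angular": [0,0,3]},
  {"xyz": [0.07,0.095,0],"angular": [0,0,4.8]},
  {"xyz": [0.089,0.12,0],"angular": [0,0,4.85]},
  {"xyz": [0.0985,0.1316,0],"angular": [0,0,4.85]},
  {"xyz": [0.0985,0.1316,0],"angular": [0,0,4.85]},
  {"xyz": [0.0985,0.1316,0],"angular": [0,0,4.85]},
  {"xyz": [0.0985,0.1316,0],"angular": [0,0,4.85]},
])

```text
clock: 30.65
position: [0.6207, 0.1249, 0.0637]
ee_rot: [1.0, -0.002, -0.0, -0.0]
ft_force: [-0.6, -0.0, 0.4]
grip_width: 0.177
grasp_force: 39.2
```

Run:
```python
from h import *
mv((.621,.1233,.012,-.4))
c=camera("wrist");cv2.imwrite("pics/w10.png",c["img"][:,:,::-1]);o=get_obs();z=o["position"][2]
for p in [(-62,86-12),(62,86-12),(62,86+12)]: print(w2px(c,(.602+p[0]/1e3,.0373+p[1]/1e3,.011)))
im=cv2.cvtColor(c["img"],cv2.COLOR_RGB2HSV)
print(im[150,250:390:5,1].tolist(),im[150,250:390:5,2].tolist())
```

```text
now [0.6207 0.1249 0.0637] yaw -0.28 w 15.1 t 30.65 gf 39.24905240535736
xyz [0.0004, 0.0016, 0.0517] ang [-0.05, 0.05, 0.12] d 0.052
[338.19822311 324.16910892]
[340.97345449 160.37232883]
[302.91656864 160.56705267]
[29, 29, 27, 27, 27, 28, 27, 28, 26, 27, 28, 28, 28, 29, 32, 34, 34, 29, 28, 28, 30, 28, 30, 29, 30, 30, 30, 30] [231, 231, 233, 233, 233, 234, 234, 234, 234, 233, 233, 233, 233, 232, 228, 225, 226, 232, 233, 233, 233, 233, 233, 232, 232, 232, 232, 231]
```

Request:
carry_out([
  {"xyz": [0.0004,0.001,0.02],"angular": [0,0,0.1]},
  {"xyz": [0.0004,0.001,0.03],"angular": [0,0,0.1]},
  {"xyz": [0.0004,0.001,0.035],"angular": [0,0,0.1]},
  {"xyz": [0.0004,0.001,0.035],"angular": [0,0,0.1]},
])

```text
clock: 31.1
position: [0.6214, 0.1228, 0.0288]
ee_rot: [1.0, -0.004, -0.0, -0.0]
ft_force: [-0.3, -0.5, -0.5]
grip_width: 0.178
grasp_force: 39.2
```

Run:
```python
from h import *
mv((.621,.1233,.012,-.4))
c=camera("wrist")
im=c["img"][100:300,200:440,::-1]
for p in [(-62,86-12),(62,86-12),(62,86+12),(-62,98)]: print((w2px(c,(.602+p[0]/1e3,.0373+p[1]/1e3,.011))-[200,100])*3)
cv2.imwrite("pics/w10.png",cv2.resize(im,None,fx=3,fy=3,interpolation=cv2.INTER_CUBIC))
```

```text
now [0.6214 0.1228 0.0288] yaw -0.44 w 15.1 t 31.1 gf 39.248451590538025
xyz [-0.0004, -0.0005, 0.0168] ang [-0.0, 0.05, -0.04] d 0.017
[415.36441413 784.89998041]
[423.52492497 220.77052118]
[286.44641364 221.85832709]
[303.97969277 785.56937138]
```

View pics/w10.png

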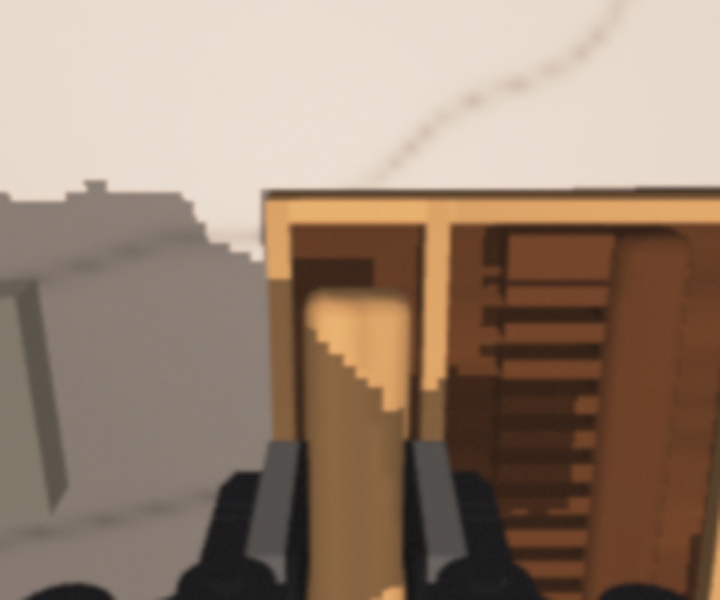

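The compartment's inner edges are at columns 290 and 423 (predicted 286 and 423). The handle spans 304–410, so it is centred and I can lower it.

Request:
carry_out([
  {"xyz": [0,0,0.01],"angular": [0,0,0]},
  {"xyz": [0,0,0.0165],"angular": [0,0,0]},
  {"xyz": [0,0,0.0165],"angular": [0,0,0]},
  {"xyz": [0,0,0.0165],"angular": [0,0,0]},
])

```text
clock: 31.55
position: [0.6219, 0.1223, 0.0127]
ee_rot: [1.0, -0.004, -0.0, -0.0]
ft_force: [-0.6, 0.4, 0.8]
grip_width: 0.177
grasp_force: 39.3
```

Request:
carry_out([
  {"xyz": [0,0,0],"angular": [0,0,0]},
  {"xyz": [0,0,0],"angular": [0,0,0]},
  {"xyz": [0,0,0],"angular": [0,0,0]},
], hand=0.28)

```text
clock: 31.85
position: [0.6221, 0.1224, 0.013]
ee_rot: [1.0, -0.004, 0.0, -0.0]
ft_force: [0.6, 0.3, 0.7]
grip_width: 0.28
grasp_force: 0.0
```

Request:
carry_out([
  {"xyz": [0,0,-0.02],"angular": [0,0,0]},
  {"xyz": [0,0,-0.05],"angular": [0,0,0]},
  {"xyz": [0,0,-0.08],"angular": [0,0,0]},
  {"xyz": [-0.01,-0.02,-0.1],"angular": [0,0,0]},
  {"xyz": [-0.03,-0.05,-0.12],"angular": [0,0,0]},
  {"xyz": [-0.06,-0.09,-0.12],"angular": [0,0,0]},
  {"xyz": [-0.09,-0.12,-0.11],"angular": [0,0,2]},
  {"xyz": [-0.11,-0.15,-0.1],"angular": [0,0,4]},
  {"xyz": [-0.125,-0.18,-0.08],"angular": [0,0,4.8]},
  {"xyz": [-0.129,-0.187,-0.07],"angular": [0,0,4.8]},
  {"xyz": [-0.129,-0.1887,-0.06],"angular": [0,0,4.8]},
  {"xyz": [-0.129,-0.1887,-0.06],"angular": [0,0,4.8]},
], hand=0.45)

```text
clock: 33.05
position: [0.4946, 0.3109, 0.0719]
ee_rot: [0.999, -0.046, -0.0, 0.001]
ft_force: [0.0, 0.1, 0.1]
grip_width: 0.444
grasp_force: 0.0
```

Run:
```python
from h import *
mv((.492,.3125,.005,-5.2))
c=camera("wrist"); brushes(c,k=9,amin=800); print(np.round(get_obs()["joint_pos"],2))
print(w2px(c,(.492,.3125,.01)))
```

```text
now [0.4946 0.3109 0.0719] yaw -5.32 w 37.8 t 33.05 gf 0.0
xyz [-0.0027, -0.0015, 0.0669] ang [0.08, 0.02, -0.12] d 0.067
[0, 0, 95, 76, 6722] [[-0.0, 0.0], [94.0, 0.0], [94.0, 75.0], [0.0, 75.0]]
seg cen [0.623  0.4603] sides [0.0535 0.0407 0.0572 0.0416] ang01 -95.3 ang12 159.8
[570, 0, 70, 166, 8648] [[570.0, 0.0], [639.0, 0.0], [639.0, 165.0], [570.0, 165.0]]
seg cen [0.5641 0.1278] sides [0.0394 0.0998 0.0458 0.0981] ang01 -95.3 ang12 -169.7
[306, 171, 24, 129, 2928] [[306.0, 171.0], [329.0, 171.0], [329.0, 299.0], [306.0, 299.0]]
seg cen [0.4796 0.3137] sides [0.0153 0.0996 0.0176 0.0995] ang01 -95.4 ang12 174.6
[190, 191, 53, 100, 2424] [[187.0, 196.0], [210.0, 187.0], [249.0, 284.0], [226.0, 294.0]]
seg cen [0.4836 0.3844] sides [0.0179 0.0789 0.0199 0.0799] ang01 -72.5 ang12 -170.3
[-1.32  0.51  0.86  1.78 -0.44  1.05 -1.96]
[317.52482933 223.11880507]
```

Request:
carry_out([
  {"xyz": [-0.001,-0.0012,0.035],"angular": [0,0,0]},
  {"xyz": [-0.001,-0.0012,0.055],"angular": [0,0,0]},
  {"xyz": [-0.001,-0.0012,0.066],"angular": [0,0,0]},
  {"xyz": [-0.001,-0.0012,0.066],"angular": [0,0,0]},
  {"xyz": [-0.001,-0.0012,0.066],"angular": [0,0,0]},
])

```text
clock: 33.6
position: [0.4948, 0.313, 0.008]
ee_rot: [0.999, -0.047, 0.001, -0.0]
ft_force: [0.5, -0.6, 0.0]
grip_width: 0.453
grasp_force: 0.0
```

Request:
carry_out([
  {"xyz": [0,0,0],"angular": [0,0,0]},
  {"xyz": [0,0,0],"angular": [0,0,0]},
  {"xyz": [0,0,0],"angular": [0,0,0]},
  {"xyz": [0,0,0],"angular": [0,0,0]},
  {"xyz": [0,0,0],"angular": [0,0,0]},
  {"xyz": [0,0,0],"angular": [0,0,0]},
], hand=0.0)

```text
clock: 34.2
position: [0.4945, 0.3138, 0.0082]
ee_rot: [0.999, -0.046, 0.001, -0.001]
ft_force: [-0.3, -0.7, 5.6]
grip_width: 0.167
grasp_force: 39.0
```

Request:
carry_out([
  {"xyz": [0,0,-0.02],"angular": [0,0,0]},
  {"xyz": [0,0,-0.045],"angular": [0,0,0]},
  {"xyz": [0,0,-0.06],"angular": [0,0,0]},
  {"xyz": [0,0,-0.06],"angular": [0,0,0]},
  {"xyz": [0,0,-0.06],"angular": [0,0,0]},
  {"xyz": [0,0,-0.06],"angular": [0,0,0]},
])

```text
clock: 34.8
position: [0.4931, 0.3133, 0.0659]
ee_rot: [0.999, -0.046, -0.0, 0.0]
ft_force: [-0.2, 0.0, -0.6]
grip_width: 0.168
grasp_force: 39.0
```

Run:
```python
from h import *
mv((.621,.0373,.0665,-.4),(.621,.0373,.0125,-.4))
```

```text
now [0.4931 0.3133 0.0659] yaw -5.26 w 14.3 t 34.8 gf 38.993114575278014
xyz [0.1527, 0.2631, -0.0005] ang [0.03, 0.04, -4.86] d 0.304
xyz [0.0, 0.0, 0.054] ang [0.0, 0.0, 0.0] d 0.054
```

Request:
carry_out([
  {"xyz": [0.012,0.02,-0.01],"angular": [0,0,0]},
  {"xyz": [0.03,0.05,-0.02],"angular": [0,0,-1]},
  {"xyz": [0.05,0.085,-0.02],"angular": [0,0,-2]},
  {"xyz": [0.07,0.12,-0.02],"angular": [0,0,-3]},
  {"xyz": [0.09,0.155,-0.02],"angular": [0,0,-4]},
  {"xyz": [0.11,0.19,-0.02],"angular": [0,0,-4.9]},
  {"xyz": [0.13,0.222,-0.02],"angular": [0,0,-4.9]},
  {"xyz": [0.146,0.246,-0.02],"angular": [0,0,-4.9]},
  {"xyz": [0.153,0.259,-0.02],"angular": [0,0,-4.9]},
  {"xyz": [0.1547,0.2631,-0.02],"angular": [0,0,-4.9]},
  {"xyz": [0.1547,0.2631,-0.01],"angular": [0,0,-4.9]},
  {"xyz": [0.1547,0.2631,0.0],"angular": [0,0,-4.9]},
])

```text
clock: 36.0
position: [0.623, 0.0394, 0.0657]
ee_rot: [1.0, -0.002, -0.0, -0.001]
ft_force: [0.1, 0.4, 0.1]
grip_width: 0.17
grasp_force: 39.0
```

Request:
carry_out([
  {"xyz": [0,0,0.01],"angular": [0,0,0]},
  {"xyz": [0,0,0.02],"angular": [0,0,0]},
  {"xyz": [0,0,0.03],"angular": [0,0,0]},
  {"xyz": [0,0,0.03],"angular": [0,0,0]},
  {"xyz": [0,0,0.03],"angular": [0,0,0]},
])

```text
clock: 36.5
position: [0.6235, 0.0372, 0.0367]
ee_rot: [1.0, -0.003, 0.0, -0.0]
ft_force: [0.0, -0.3, -0.8]
grip_width: 0.169
grasp_force: 39.0
```

Run:
```python
from h import *
mv((.623,.0373,.0125,-.4))
c=camera("wrist")
im=cv2.cvtColor(c["img"],cv2.COLOR_RGB2HSV)
z=get_obs()["position"][2]+.002
for p in [(62,-12),(62,12)]: print("wall px",w2px(c,(.602+p[0]/1e3,.0373+p[1]/1e3,.011)))
u=w2px(c,(.667,.0373,z)); print(u)
# handle: bright wood columns at x=.670
cv2.imwrite("pics/w11.png",c["img"][:,:,::-1])
for r in (int(u[1]),int(u[1])+8,int(u[1])+16): print(r,c["img"][r,290:350:2,0].tolist())
```

```text
now [0.6235 0.0372 0.0367] yaw -0.38 w 14.4 t 36.5 gf 39.036858128383756
xyz [-0.0005, -0.0001, 0.0242] ang [-0.01, -0.0, 0.02] d 0.024
wall px [340.96783989 174.18721938]
wall px [297.44700337 174.48461951]
[319.29724389 181.35394018]
181 [134, 216, 222, 221, 175, 104, 103, 103, 103, 103, 103, 103, 102, 97, 100, 106, 106, 106, 105, 105, 106, 105, 106, 106, 103, 96, 202, 222, 222, 204]
189 [87, 149, 153, 132, 108, 64, 60, 60, 60, 60, 60, 61, 60, 60, 60, 64, 97, 102, 102, 103, 102, 102, 102, 102, 100, 101, 214, 223, 223, 198]
197 [74, 122, 129, 129, 114, 65, 62, 72, 88, 92, 89, 88, 90, 92, 92, 96, 101, 100, 101, 101, 102, 103, 103, 103, 91, 110, 216, 223, 223, 191]
```

Request:
carry_out([
  {"xyz": [0,0,0.013],"angular": [0,0,0]},
  {"xyz": [0,0,0.0235],"angular": [0,0,0]},
  {"xyz": [0,0,0.0235],"angular": [0,0,0]},
  {"xyz": [0,0,0.0235],"angular": [0,0,0]},
])

```text
clock: 36.95
position: [0.6232, 0.0371, 0.0125]
ee_rot: [1.0, -0.003, -0.0, -0.0]
ft_force: [-0.1, -0.1, 0.6]
grip_width: 0.171
grasp_force: 57.0
```

Request:
carry_out([
  {"xyz": [0,0,0],"angular": [0,0,0]},
  {"xyz": [0,0,0],"angular": [0,0,0]},
  {"xyz": [0,0,0],"angular": [0,0,0]},
], hand=0.28)

```text
clock: 37.25
position: [0.6235, 0.0373, 0.0133]
ee_rot: [1.0, -0.003, 0.0, -0.0]
ft_force: [0.3, -0.4, -0.2]
grip_width: 0.278
grasp_force: 0.0
```

Run:
```python
from h import *
mv((.623,.0373,.10,-.4),(.485,.384,.10,9),(.485,.384,.06,9))
```

```text
now [0.6235 0.0373 0.0133] yaw -0.37 w 23.6 t 37.25 gf 0.0
xyz [-0.0005, 0.0, -0.0867] ang [-0.02, -0.02, 0.03] d 0.087
xyz [-0.1404, -0.3457, 0.0] ang [0.0, 0.0, -9.4] d 0.373
xyz [0.0, 0.0, 0.04] ang [0.0, 0.0, 0.0] d 0.04
```

Request:
carry_out([
  {"xyz": [0,0,-0.02],"angular": [0,0,0]},
  {"xyz": [0,0,-0.05],"angular": [0,0,0]},
  {"xyz": [-0.01,-0.03,-0.08],"angular": [0,0,0]},
  {"xyz": [-0.03,-0.07,-0.1],"angular": [0,0,0]},
  {"xyz": [-0.05,-0.115,-0.1],"angular": [0,0,-1]},
  {"xyz": [-0.07,-0.16,-0.1],"angular": [0,0,-3]},
  {"xyz": [-0.09,-0.205,-0.1],"angular": [0,0,-5]},
  {"xyz": [-0.11,-0.25,-0.1],"angular": [0,0,-7]},
  {"xyz": [-0.125,-0.295,-0.09],"angular": [0,0,-9]},
  {"xyz": [-0.135,-0.327,-0.075],"angular": [0,0,-9.4]},
  {"xyz": [-0.14,-0.342,-0.06],"angular": [0,0,-9.4]},
  {"xyz": [-0.14,-0.3457,-0.05],"angular": [0,0,-9.4]},
], hand=0.45)

```text
clock: 38.45
position: [0.4845, 0.3853, 0.0619]
ee_rot: [0.997, 0.08, -0.0, 0.0]
ft_force: [-0.2, -0.4, -1.0]
grip_width: 0.451
grasp_force: 0.0
```

Request:
carry_out([
  {"xyz": [0,0,0],"angular": [0,0,0]},
  {"xyz": [0,0,0],"angular": [0,0,0]},
  {"xyz": [0,0,0],"angular": [0,0,0]},
])

```text
clock: 38.75
position: [0.4873, 0.3821, 0.0643]
ee_rot: [0.997, 0.077, 0.001, -0.0]
ft_force: [0.6, 0.3, 0.5]
grip_width: 0.452
grasp_force: 0.0
```

Run:
```python
from h import *
mv((.4858,.3856,.0055,9))
c=camera("wrist"); brushes(c,k=9,amin=800); print(w2px(c,(.4858,.3856,.01)))
print(np.round(get_obs()["joint_pos"],2))
```

```text
now [0.4873 0.3821 0.0643] yaw 8.85 w 38.4 t 38.75 gf 0.0
xyz [-0.001, -0.0036, 0.0588] ang [-0.02, -0.09, -0.15] d 0.059
[300, 172, 26, 128, 3011] [[300.0, 172.0], [324.0, 172.0], [326.0, 299.0], [302.0, 299.0]]
seg cen [0.475  0.3848] sides [0.0156 0.0953 0.0178 0.0954] ang01 -80.1 ang12 -170.6
[0, 286, 81, 14, 1017] [[-0.0, 286.0], [80.0, 286.0], [80.0, 299.0], [0.0, 299.0]]
seg cen [0.4026 0.5757] sides [0.0581 0.0113 0.059  0.0115] ang01 -81.1 ang12 173.7
[314.16284203 225.15495795]
[-1.32  0.57  0.77  1.69 -0.44  1.06 -1.83]
```

Request:
carry_out([
  {"xyz": [0,-0.0045,0.03],"angular": [0,0,-0.3]},
  {"xyz": [0,-0.0045,0.048],"angular": [0,0,-0.3]},
  {"xyz": [0,-0.0045,0.058],"angular": [0,0,-0.3]},
  {"xyz": [0,-0.0045,0.058],"angular": [0,0,-0.3]},
  {"xyz": [0,-0.0045,0.058],"angular": [0,0,-0.3]},
])

```text
clock: 39.3
position: [0.4856, 0.388, 0.006]
ee_rot: [0.997, 0.081, 0.0, -0.0]
ft_force: [0.3, 0.6, 0.2]
grip_width: 0.448
grasp_force: 0.0
```

Run:
```python
from h import *
mv((.4865,.3866,.0055,9.3))
```

```text
now [0.4856 0.388  0.006 ] yaw 9.29 w 38.1 t 39.3 gf 0.0
xyz [0.0006, 0.0016, 0.0005] ang [-0.01, -0.05, -0.01] d 0.002
```

Request:
carry_out([
  {"xyz": [0,0.0015,0],"angular": [0,0,0]},
  {"xyz": [0,0.0015,0],"angular": [0,0,0]},
  {"xyz": [0,0.0015,0],"angular": [0,0,0]},
  {"xyz": [0,0.0015,0],"angular": [0,0,0]},
  {"xyz": [0,0.0015,0],"angular": [0,0,0]},
  {"xyz": [0,0.0015,0],"angular": [0,0,0]},
  {"xyz": [0,0.0015,0],"angular": [0,0,0]},
], hand=0.0)

```text
clock: 40.0
position: [0.4861, 0.3869, 0.0065]
ee_rot: [0.997, 0.081, 0.001, -0.001]
ft_force: [-1.4, -2.2, 6.5]
grip_width: 0.178
grasp_force: 39.3
```

Request:
carry_out([
  {"xyz": [0,0,-0.02],"angular": [0,0,0]},
  {"xyz": [0,0,-0.045],"angular": [0,0,0]},
  {"xyz": [0,0,-0.07],"angular": [0,0,0]},
  {"xyz": [0,0,-0.08],"angular": [0,0,0]},
  {"xyz": [0,0,-0.08],"angular": [0,0,0]},
  {"xyz": [0,0,-0.08],"angular": [0,0,0]},
])

```text
clock: 40.6
position: [0.4848, 0.3868, 0.0845]
ee_rot: [0.997, 0.081, -0.0, -0.0]
ft_force: [-0.6, 0.4, -0.2]
grip_width: 0.18
grasp_force: 39.2
```

Run:
```python
from h import *
mv((.622,-.0487,.0865,-.4),(.622,-.0487,.0125,-.4))
```

```text
now [0.4848 0.3868 0.0845] yaw 9.34 w 15.3 t 40.6 gf 39.186957478523254
xyz [0.0647, 0.452, -0.002] ang [-0.0, 0.02, 9.74] d 0.457
xyz [0.0, 0.0, 0.074] ang [0.0, 0.0, 0.0] d 0.074
```

Request:
carry_out([
  {"xyz": [0.004,0.03,0],"angular": [0,0,1]},
  {"xyz": [0.01,0.07,0],"angular": [0,0,2]},
  {"xyz": [0.016,0.115,0],"angular": [0,0,4]},
  {"xyz": [0.022,0.16,0],"angular": [0,0,6]},
  {"xyz": [0.028,0.205,0],"angular": [0,0,8]},
  {"xyz": [0.034,0.25,0],"angular": [0,0,9.74]},
  {"xyz": [0.04,0.295,0],"angular": [0,0,9.74]},
  {"xyz": [0.047,0.34,0],"angular": [0,0,9.74]},
  {"xyz": [0.053,0.38,0],"angular": [0,0,9.74]},
  {"xyz": [0.06,0.415,0],"angular": [0,0,9.74]},
  {"xyz": [0.0643,0.442,0],"angular": [0,0,9.74]},
  {"xyz": [0.0643,0.451,0],"angular": [0,0,9.74]},
])

```text
clock: 41.8
position: [0.6212, -0.0524, 0.0842]
ee_rot: [1.0, -0.006, -0.001, 0.001]
ft_force: [0.4, -0.2, -1.3]
grip_width: 0.177
grasp_force: 39.2
```

Request:
carry_out([
  {"xyz": [0,0,0],"angular": [0,0,0]},
  {"xyz": [0,0,0.015],"angular": [0,0,0]},
  {"xyz": [0,0,0.03],"angular": [0,0,0]},
  {"xyz": [0,0,0.045],"angular": [0,0,0]},
  {"xyz": [0,0,0.05],"angular": [0,0,0]},
  {"xyz": [0,0,0.05],"angular": [0,0,0]},
  {"xyz": [0,0,0.05],"angular": [0,0,0]},
])

```text
clock: 42.5
position: [0.622, -0.0478, 0.0355]
ee_rot: [1.0, -0.004, 0.0, -0.0]
ft_force: [0.5, 0.0, -0.3]
grip_width: 0.173
grasp_force: 39.2
```

Run:
```python
from h import *
mv((.6216,-.0487,.0125,-.4))
c=camera("wrist"); z=get_obs()["position"][2]
for p in [(62,-98),(62,-74)]: print("wall px",w2px(c,(.602+p[0]/1e3,.0373+p[1]/1e3,.011)))
u=w2px(c,(.65,-.0487,z+.003)); print(u)
for r in (int(u[1])-20,int(u[1]),int(u[1])+8): print(r,c["img"][r,290:350:2,0].tolist())
cv2.imwrite("pics/w12.png",cv2.resize(c["img"][:,:,::-1],(800,500)))
```

```text
now [ 0.622  -0.0478  0.0355] yaw -0.41 w 14.7 t 42.5 gf 39.19092357158661
xyz [-0.0004, 0.0009, 0.023] ang [-0.01, -0.03, -0.01] d 0.023
wall px [342.95925587 172.06979134]
wall px [299.03709726 172.39441365]
[321.58593804 213.60099304]
193 [54, 78, 114, 116, 115, 91, 56, 55, 56, 56, 56, 55, 56, 56, 57, 73, 94, 93, 93, 93, 93, 94, 94, 95, 93, 93, 104, 196, 208, 207]
213 [57, 68, 112, 118, 116, 107, 107, 115, 133, 209, 220, 219, 218, 214, 205, 200, 205, 209, 211, 210, 203, 188, 164, 105, 66, 59, 130, 204, 209, 210]
221 [55, 62, 110, 119, 119, 110, 106, 115, 122, 125, 127, 126, 124, 154, 188, 191, 204, 209, 209, 208, 202, 187, 161, 77, 55, 58, 142, 180, 121, 120]
```

Request:
carry_out([
  {"xyz": [0,0.001,0.012],"angular": [0,0,0]},
  {"xyz": [0,0.001,0.0225],"angular": [0,0,0]},
  {"xyz": [0,0.001,0.0225],"angular": [0,0,0]},
  {"xyz": [0,0.001,0.0225],"angular": [0,0,0]},
])

```text
clock: 42.95
position: [0.6215, -0.0489, 0.012]
ee_rot: [1.0, -0.004, -0.0, -0.0]
ft_force: [0.1, 0.3, 0.1]
grip_width: 0.181
grasp_force: 39.2
```

Request:
carry_out([
  {"xyz": [0,0,0],"angular": [0,0,0]},
  {"xyz": [0,0,0],"angular": [0,0,0]},
  {"xyz": [0,0,0],"angular": [0,0,0]},
], hand=0.28)

```text
clock: 43.25
position: [0.6218, -0.0488, 0.0127]
ee_rot: [1.0, -0.004, 0.0, -0.0]
ft_force: [-0.3, -1.4, -0.1]
grip_width: 0.281
grasp_force: 0.0
```

Request:
carry_out([
  {"xyz": [0,0,-0.02],"angular": [0,0,0]},
  {"xyz": [0,0,-0.05],"angular": [0,0,0]},
  {"xyz": [-0.02,0,-0.09],"angular": [0,0,0]},
  {"xyz": [-0.05,0.02,-0.13],"angular": [0,0,0]},
  {"xyz": [-0.08,0.04,-0.17],"angular": [0,0,0]},
  {"xyz": [-0.11,0.06,-0.2],"angular": [0,0,0]},
  {"xyz": [-0.13,0.08,-0.23],"angular": [0,0,0]},
  {"xyz": [-0.14,0.095,-0.25],"angular": [0,0,0]},
  {"xyz": [-0.15,0.1,-0.25],"angular": [0,0,0]},
  {"xyz": [-0.15,0.1,-0.25],"angular": [0,0,0]},
  {"xyz": [-0.15,0.1,-0.25],"angular": [0,0,0]},
], hand=0.8)

```text
clock: 44.35
position: [0.4712, -0.1471, 0.2625]
ee_rot: [1.0, -0.003, 0.0, -0.001]
ft_force: [0.6, -0.0, 0.2]
grip_width: 0.8
grasp_force: 0.0
```

Run:
```python
from h import *
import pickle
mv((.47,-.15,.26,0)); print(np.round(get_obs()["joint_pos"],2))
c=camera("wrist"); pickle.dump(c,open("w13.pkl","wb")); cv2.imwrite("pics/w13.png",cv2.resize(c["img"][:,:,::-1],(800,500),interpolation=cv2.INTER_CUBIC))
```

```text
now [ 0.4712 -0.1471  0.2625] yaw -0.37 w 68.0 t 44.35 gf 0.0
xyz [-0.0012, 0.003, 0.0025] ang [-0.09, -0.03, -0.37] d 0.004
[-0.91 -0.04  1.12  1.79  0.04  1.37 -1.37]
```

View pics/w13.png

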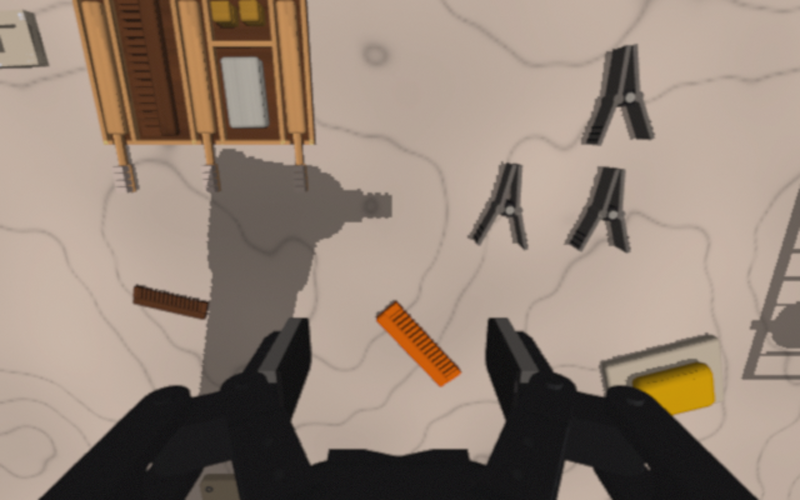

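All three brushes lie in their narrow compartments with the heads out at (125,178), (210,178) and (300,178), and everything else is packed. The guards are at (622,95), (505,205) and (605,210). I'll move closer over the guards to measure them.

Request:
carry_out([
  {"xyz": [-0.01,0.03,0.01],"angular": [0,0,0]},
  {"xyz": [-0.02,0.07,0.02],"angular": [0,0,0]},
  {"xyz": [-0.03,0.11,0.04],"angular": [0,0,0]},
  {"xyz": [-0.04,0.14,0.05],"angular": [0,0,0]},
  {"xyz": [-0.04,0.16,0.05],"angular": [0,0,0]},
  {"xyz": [-0.04,0.165,0.05],"angular": [0,0,0]},
  {"xyz": [-0.04,0.165,0.05],"angular": [0,0,0]},
  {"xyz": [-0.04,0.165,0.05],"angular": [0,0,0]},
  {"xyz": [-0.04,0.165,0.05],"angular": [0,0,0]},
])

```text
clock: 45.3
position: [0.4307, -0.3111, 0.2127]
ee_rot: [1.0, -0.003, 0.0, -0.0]
ft_force: [-0.1, -0.1, -0.6]
grip_width: 0.805
grasp_force: 0.0
```

Run:
```python
from h import *
import pickle
mv((.43,-.31,.21,0)); print(np.round(get_obs()["joint_pos"],2))
c=camera("wrist"); pickle.dump(c,open("w14.pkl","wb"))
for p in [(.619,-.345),(.52,-.256),(.44,-.227),(.436,-.38)]: print(w2px(c,(*p,.024)))
x0,x1,y0,y1=210,410,10,210
cv2.imwrite("pics/w14.png",cv2.resize(c["img"][y0:y1,x0:x1,::-1],(600,600),interpolation=cv2.INTER_CUBIC))
# brush heads from w13
d=pickle.load(open("w13.pkl","rb"))
for n,q in {"y86":[(114,178),(131,165),(137,190)],"y0":[(203,178),(217,165),(218,190)],"y-86":[(296,178),(305,165),(307,189)]}.items(): print(n,[px2w(d,u/1.25,v/1.25,.021)[:2].round(4).tolist() for u,v in q])
```

```text
now [ 0.4307 -0.3111  0.2127] yaw -0.29 w 68.4 t 45.3 gf 0.0
xyz [-0.0007, -0.0011, 0.0027] ang [-0.05, -0.04, -0.29] d 0.003
[-0.5   0.26  1.22  1.78 -0.26  1.28 -0.79]
[355.90684238 -25.93502603]
[263.78221378  90.99824208]
[241.23857414 169.88446738]
[383.05759773 172.79329088]
y86 [[0.5048, 0.1306], [0.5171, 0.1114], [0.493, 0.1107]]
y0 [[0.5043, 0.0438], [0.5166, 0.0284], [0.4925, 0.0309]]
y-86 [[0.5037, -0.0468], [0.516, -0.0565], [0.4929, -0.0566]]
```

View pics/w14.png

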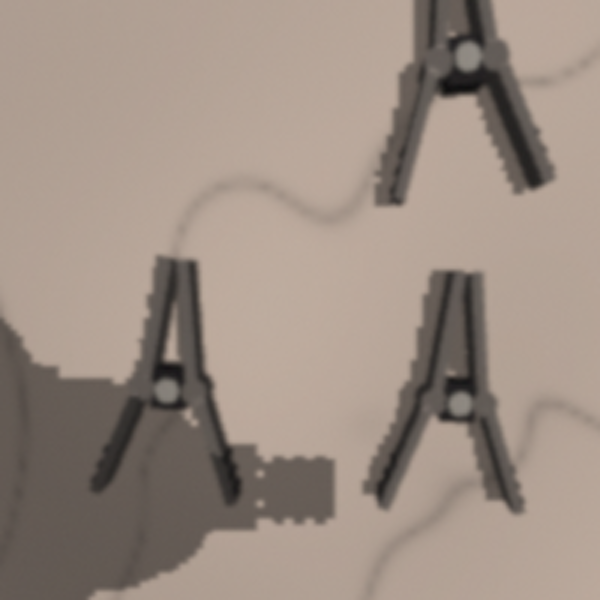

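The crop shows three guards with their core pins at (167,390), (460,404) and (468,57), jaws up (+x) and splayed tails below.

Run:
```python
from h import *
import pickle
c=pickle.load(open("w14.pkl","rb"))
P=lambda u,v:px2w(c,(u+.5)/3-.5+210,(v+.5)/3-.5+10,.024)[:2]
for n,T in {"b":[(180,260),(167,390),(100,485),(233,498)],"c":[(458,272),(460,404),(381,500),(515,507)],"a":[None,(468,57),(390,200),(538,187)]}.items():
    pin,t1,t2=map(lambda t:P(*t),T[1:]); m=(t1+t2)/2
    print(n,"pin",pin.round(4),"tails",np.linalg.norm(t1-t2).round(4),"pin-tail",np.linalg.norm(pin-m).round(4),"yaw_tail",np.degrees(np.arctan2(*(pin-m)[::-1])).round(1),"yaw_perp",(np.degrees(np.arctan2(*(t1-t2)[::-1]))-90).round(1))
    if T[0]:
        tip=P(*T[0]); d=tip-pin; print("  tip",tip.round(4),np.linalg.norm(d).round(4),"yaw",np.degrees(np.arctan2(d[1],d[0])).round(1),"full",np.degrees(np.arctan2(*(tip-m)[::-1])).round(1),np.linalg.norm(tip-m).round(4))
```

```text
b pin [ 0.472  -0.2548] tails 0.048 pin-tail 0.0362 yaw_tail -3.5 yaw_perp -6.0
  tip [ 0.5149 -0.2616] 0.0435 yaw -9.0 full -6.5 0.0795
c pin [ 0.4666 -0.3572] tails 0.0486 pin-tail 0.0358 yaw_tail -4.7 yaw_perp -3.4
  tip [ 0.5106 -0.3548] 0.044 yaw 3.0 full -0.4 0.0796
a pin [ 0.575  -0.3556] tails 0.0485 pin-tail 0.0399 yaw_tail 0.4 yaw_perp 4.4
```

Run:
```python
from h import *
mv((.447,-.252,.06,-6),(.447,-.252,.005,-6))
```

```text
now [ 0.4306 -0.3112  0.2127] yaw -0.29 w 68.2 t 45.35 gf 0.0
xyz [0.0159, -0.0591, 0.1528] ang [-0.06, -0.05, 5.71] d 0.165
xyz [0.0, 0.0, 0.055] ang [0.0, 0.0, 0.0] d 0.055
```

Request:
carry_out([
  {"xyz": [0.005,-0.018,0.03],"angular": [0,0,2]},
  {"xyz": [0.01,-0.037,0.07],"angular": [0,0,4]},
  {"xyz": [0.0159,-0.055,0.11],"angular": [0,0,5.7]},
  {"xyz": [0.0159,-0.0591,0.14],"angular": [0,0,5.7]},
  {"xyz": [0.0159,-0.0591,0.1528],"angular": [0,0,5.7]},
  {"xyz": [0.0159,-0.0591,0.1528],"angular": [0,0,5.7]},
  {"xyz": [0.0159,-0.0591,0.1528],"angular": [0,0,5.7]},
  {"xyz": [0.0159,-0.0591,0.1528],"angular": [0,0,5.7]},
])

```text
clock: 46.15
position: [0.4472, -0.2543, 0.0615]
ee_rot: [0.999, -0.054, 0.001, 0.0]
ft_force: [-0.8, -0.4, -0.4]
grip_width: 0.8
grasp_force: 0.0
```

Run:
```python
from h import *
mv((.447,-.252,.005,-6))
c=camera("wrist"); cv2.imwrite("pics/w15.png",c["img"][:,:,::-1])
g=cv2.cvtColor(c["img"],cv2.COLOR_RGB2GRAY)
# pin: bright blob near the predicted pixel, surrounded by dark core
u=w2px(c,(.472,-.2548,.024)); print(u)
x,y=u.astype(int); 
print(g[y-14:y+15:2,x-24:x+25:2])
```

```text
now [ 0.4472 -0.2543  0.0615] yaw -6.15 w 68.0 t 46.15 gf 0.0
xyz [-0.0006, -0.0023, 0.0565] ang [0.0, -0.17, -0.15] d 0.057
[316.21109559 195.62622365]
[[179 120 107  93  64  93  98  96  59  17  18  16  17  18  18  17  27  76
   99  99  88  94 172 190 190]
 [127 110 103  67  62  95  98  96  50  22  21  20  23  21  22  20  24  70
   99 100  90  56 107 182 191]
 [106 106  97  54  67  96  98  95  50  32  30  30  31  32  30  32  32  67
   98  98  92  58  79 177 190]
 [106 106  87  46  73  98  98  91  46  32  31  33  33  33  33  32  31  57
   96  99  96  63  64 153 189]
 [106 105  75  69  94 101 100  90  40  29  34  48  62  58  45  34  30  51
   94  99  98  91  73 136 188]
 [105 103  87  96  97  98  98  94  60  29  73 117 133 133 111  66  34  73
   97  98  98  98  96 122 185]
 [106 100  97  98  98  97  97  98  87  67 130 142 143 143 145 119  54  92
   98  98  98  98  98 117 183]
 [106 102  97  98  97  98  97  97  94 100 141 142 143 143 146 140  86  97
   98  98  98  98  99 108 178]
 [105  99  92  98  99  98  98  97  91 102 142 142 142 142 146 141  86  95
   98  98  99 101 102 101 162]
 [104  78  75 111 102  98  97  97  79  81 137 142 142 142 145 131  62  87
   98  99 110 120 117  89 127]
 [ 98  59  58  69  83  99  98  92  51  45 105 139 141 140 138  89  35  58
   96  99 103 115 114  95  97]
 [ 90  55  55  56  76 103 104  97  46  32  43  76 104  94  71  35  33  56
  102 106 104 101  99  97  81]
 [ 67  55  56  58  85 104 106  98  52  42  38  39  41  42  43  43  42  62
  103 107 107 101  97  97  90]
 [ 57  56  56  63  99 105 105 106  99  93  88  87  92  97  98  99  99 101
  106 107 106 104  98  97  97]
 [ 54  56  57  77 104 106 113 163 144  95  96 100 103 105 106 106 106 106
  107 107 107 107 100  98  97]]
```

Request:
carry_out([
  {"xyz": [-0.0005,-0.002,0.03],"angular": [0,0,0]},
  {"xyz": [-0.0005,-0.002,0.047],"angular": [0,0,0]},
  {"xyz": [-0.0005,-0.002,0.056],"angular": [0,0,0]},
  {"xyz": [-0.0005,-0.002,0.056],"angular": [0,0,0]},
  {"xyz": [-0.0005,-0.002,0.056],"angular": [0,0,0]},
])

```text
clock: 46.7
position: [0.4465, -0.2519, 0.0048]
ee_rot: [0.999, -0.054, 0.001, 0.0]
ft_force: [-0.2, 0.7, -0.5]
grip_width: 0.801
grasp_force: 0.0
```

Request:
carry_out([
  {"xyz": [0,0,0],"angular": [0,0,0]},
  {"xyz": [0,0,0],"angular": [0,0,0]},
  {"xyz": [0,0,0],"angular": [0,0,0]},
  {"xyz": [0,0,0],"angular": [0,0,0]},
  {"xyz": [0,0,0],"angular": [0,0,0]},
  {"xyz": [0,0,0],"angular": [0,0,0]},
  {"xyz": [0,0,0],"angular": [0,0,0]},
  {"xyz": [0,0,0],"angular": [0,0,0]},
  {"xyz": [0,0,0],"angular": [0,0,0]},
  {"xyz": [0,0,0],"angular": [0,0,0]},
], hand=0.0, grip_force=45)

```text
clock: 47.7
position: [0.4469, -0.2522, 0.0051]
ee_rot: [0.999, -0.053, 0.001, 0.0]
ft_force: [-1.3, 0.0, 9.9]
grip_width: 0.253
grasp_force: 46.1
```

Request:
carry_out([
  {"xyz": [0,0,-0.02],"angular": [0,0,0]},
  {"xyz": [0,0,-0.045],"angular": [0,0,0]},
  {"xyz": [0,0,-0.07],"angular": [0,0,0]},
  {"xyz": [0,0,-0.08],"angular": [0,0,0]},
  {"xyz": [0,0,-0.08],"angular": [0,0,0]},
  {"xyz": [0,0,-0.08],"angular": [0,0,0]},
])

```text
clock: 48.3
position: [0.4458, -0.2509, 0.0832]
ee_rot: [0.999, -0.053, 0.0, -0.0]
ft_force: [-0.9, 0.0, -1.0]
grip_width: 0.25
grasp_force: 45.2
```

Run:
```python
from h import *
mv((.405,-.049,.085,-.4),(.405,-.049,.01,-.4))
c=camera("wrist"); cv2.imwrite("pics/w16.png",c["img"][:,:,::-1])
g=cv2.cvtColor(c["img"],cv2.COLOR_RGB2GRAY); print(g[130:300:8,290:350:3])
```

```text
now [ 0.4458 -0.2509  0.0832] yaw -6.08 w 21.2 t 48.3 gf 45.15611708164215
xyz [-0.062, -0.1964, -0.0016] ang [-0.05, -0.0, -5.68] d 0.206
xyz [0.0, 0.0, 0.075] ang [0.0, 0.0, 0.0] d 0.075
[[192 193 193 194 195 187 111 110 106 103 141 193 196 197 197 198 198 198
  198 198]
 [193 193 194 194 194 130 110 110 108 111 173 190 195 196 198 198 198 199
  199 198]
 [175 194 193 194 174 114 111 110 110 180 173 183 192 196 197 198 198 198
  199 194]
 [ 74 190 193 190 111 111 110 111 151 195 190 181 177 192 196 198 198 199
  198  94]
 [ 51 124 193 129 110 110 110 120 196 196 195 190 180 182 190 196 198 198
  140  42]
 [ 52  52  95 109 110 109 110 185 196 196 196 194 188 173 174 190 195 176
   44  43]
 [ 87  51  55 107 110 110 109 151 195 196 195 192 183 176 179 189 190  58
   42  76]
 [101  72  52  67 109 110 118 193 194 194 189 179 175 186 192 194  98  42
   58 102]
 [101 100  58  52  87 108 100 166 172 159 158 170 175 177 194 157  43  47
   99 101]
 [101 100  94  52  44  38  19  20  21  16  18  16  17  18  39  42  42  95
  102 102]
 [102 100 100  79  47  34  29  31  28  30  30  31  29  29  34
[... 259 characters left out ...]
 115 134
  121 177]
 [ 96  58  57  55  77 181 178 181 185 186 186 187 187 187 182  53  96  99
  102 180]
 [ 67  58  58  57  68 175 166 182 185 186 186 186 186 186 179  50  98 100
   98  70]
 [ 62  58  58  58  63 164 177 184 185 184 185 185 184 184 168  45  58  58
   57  65]
 [ 38  29  58  57  57 169 181 183 184 183 184 183 184 184 155  45  58  56
   24  47]
 [ 21  27  58  58  54 172 182 182 182 182 183 182 183 183 154  47  57  57
   22  25]
 [ 22  26  58  58  53 173 181 182 182 182 181 182 181 182 150  48  57  55
   21  20]
 [ 25  24  55  58  71 181 180 181 181 181 181 181 181 181 158  51  58  53
   20  26]
 [ 25  21  55  57 105 179 180 180 180 181 181 181 181 180 176  55  57  52
   18  26]]
```

Request:
carry_out([
  {"xyz": [-0.008,-0.025,0],"angular": [0,0,-1]},
  {"xyz": [-0.02,-0.06,0],"angular": [0,0,-3]},
  {"xyz": [-0.032,-0.1,0],"angular": [0,0,-5]},
  {"xyz": [-0.044,-0.14,0],"angular": [0,0,-5.7]},
  {"xyz": [-0.054,-0.172,0],"angular": [0,0,-5.7]},
  {"xyz": [-0.06,-0.19,0],"angular": [0,0,-5.7]},
  {"xyz": [-0.062,-0.1964,0],"angular": [0,0,-5.7]},
  {"xyz": [-0.062,-0.1964,0],"angular": [0,0,-5.7]},
  {"xyz": [-0.062,-0.1964,0],"angular": [0,0,-5.7]},
  {"xyz": [-0.062,-0.1964,0],"angular": [0,0,-5.7]},
])

```text
clock: 49.35
position: [0.4053, -0.0511, 0.0838]
ee_rot: [1.0, -0.005, -0.0, 0.001]
ft_force: [-0.3, 1.5, -0.6]
grip_width: 0.253
grasp_force: 45.2
```

```bash
cat >> h.py <<'E'
def neck(c,y0,z=.012,show=True):
    """centre y of the bamboo neck/head at several world x, searched around y0, by saturation against the stone"""
    hsv=cv2.cvtColor(c["img"],cv2.COLOR_RGB2HSV); out=[]
    for x in np.arange(.484,.535,.004):
        ys=np.arange(y0-.02,y0+.02,.0005); px=np.array([w2px(c,(x,y,z)) for y in ys]).astype(np.float32)
        s=cv2.remap(hsv[...,1].astype(np.float32),px[:,0].reshape(1,-1),px[:,1].reshape(1,-1),cv2.INTER_LINEAR)[0]
        v=cv2.remap(hsv[...,2].astype(np.float32),px[:,0].reshape(1,-1),px[:,1].reshape(1,-1),cv2.INTER_LINEAR)[0]
        k=ys[s>85]; print(round(x,3),"row",round(float(px[40,1])),"wood",(len(k),k.mean().round(4),(np.ptp(k)).round(4)) if len(k)>2 else None,"sat",s[::8].astype(int).tolist(),"val",v[::8].astype(int).tolist())
E
python3 - <<'E'
from h import *
mv((.405,-.049,.008,-.4))
c=camera("wrist"); cv2.imwrite("pics/w17.png",c["img"][:,:,::-1])
neck(c,-.049)
E
```

```text
now [ 0.4053 -0.0511  0.0838] yaw -0.56 w 21.5 t 49.35 gf 45.18307328224182
xyz [-0.0003, -0.0022, 0.0758] ang [0.07, 0.0, -0.16] d 0.076
0.484 row 102 wood None sat [41, 41, 40, 42, 42, 43, 42, 41, 41, 41, 41] val [196, 196, 196, 196, 195, 196, 195, 194, 195, 195, 195]
0.488 row 95 wood None sat [42, 42, 41, 40, 41, 40, 40, 40, 42, 43, 42] val [197, 197, 196, 196, 196, 148, 150, 196, 196, 196, 195]
0.492 row 89 wood None sat [42, 43, 42, 41, 41, 40, 39, 40, 42, 41, 40] val [198, 198, 198, 197, 208, 208, 207, 112, 197, 197, 196]
0.496 row 82 wood None sat [41, 41, 41, 41, 50, 49, 49, 43, 42, 42, 41] val [198, 198, 198, 198, 206, 209, 207, 179, 197, 197, 197]
0.5 row 75 wood None sat [41, 41, 41, 42, 41, 40, 40, 39, 41, 42, 41] val [198, 199, 199, 199, 210, 210, 209, 113, 198, 198, 198]
0.504 row 69 wood None sat [42, 41, 41, 41, 52, 56, 44, 39, 41, 42, 42] val [199, 199, 199, 199, 142, 149, 133, 115, 199, 198, 199]
0.508 row 62 wood None sat [42, 42, 41, 42, 41, 40, 40, 38, 42, 42, 42] val [200, 200, 199, 200, 211, 210, 210, 114, 200, 199, 200]
0.512 row 55 wood None sat [41, 41, 41,
[... 217 characters left out ...]
0, 201]
0.52 row 41 wood (14, np.float64(-0.0487), np.float64(0.0065)) sat [42, 42, 42, 42, 46, 136, 84, 43, 41, 42, 42] val [201, 202, 202, 202, 191, 190, 134, 202, 201, 201, 201]
0.524 row 33 wood (14, np.float64(-0.0487), np.float64(0.0065)) sat [42, 42, 41, 42, 46, 137, 83, 42, 42, 42, 42] val [202, 202, 202, 202, 195, 190, 138, 202, 202, 202, 202]
0.528 row 26 wood (15, np.float64(-0.0485), np.float64(0.007)) sat [42, 42, 42, 42, 46, 136, 86, 41, 42, 42, 42] val [201, 202, 202, 202, 193, 192, 136, 202, 202, 201, 202]
0.532 row 19 wood (15, np.float64(-0.0485), np.float64(0.007)) sat [42, 42, 44, 44, 47, 137, 91, 42, 43, 42, 42] val [202, 202, 173, 177, 177, 192, 128, 187, 189, 191, 194]
```

Request:
carry_out([
  {"xyz": [0,-0.0022,0.025],"angular": [0,0,-0.1]},
  {"xyz": [0,-0.0022,0.05],"angular": [0,0,-0.1]},
  {"xyz": [0,-0.0022,0.066],"angular": [0,0,-0.1]},
  {"xyz": [0,-0.0022,0.073],"angular": [0,0,-0.1]},
  {"xyz": [0,-0.0022,0.073],"angular": [0,0,-0.1]},
  {"xyz": [0,-0.0022,0.073],"angular": [0,0,-0.1]},
  {"xyz": [0,-0.0022,0.073],"angular": [0,0,-0.1]},
])

```text
clock: 50.1
position: [0.406, -0.0472, 0.0118]
ee_rot: [1.0, -0.003, 0.001, -0.001]
ft_force: [0.4, 0.7, -0.2]
grip_width: 0.256
grasp_force: 45.2
```

Run:
```python
from h import *
mv((.4508,-.0486,.008,-.5),(.4508,-.0486,.0055,-.5))
```

```text
now [ 0.406  -0.0472  0.0118] yaw -0.33 w 21.7 t 50.1 gf 45.18330216407776
xyz [0.0448, 0.0012, 0.0039] ang [-0.09, -0.11, 0.17] d 0.045
xyz [0.0, 0.0, 0.0025] ang [0.0, 0.0, 0.0] d 0.003
```

Request:
carry_out([
  {"xyz": [0.004,0.0013,0.004],"angular": [0,0,0.1]},
  {"xyz": [0.013,0.0013,0.004],"angular": [0,0,0.1]},
  {"xyz": [0.023,0.0013,0.004],"angular": [0,0,0.1]},
  {"xyz": [0.033,0.0013,0.004],"angular": [0,0,0.1]},
  {"xyz": [0.041,0.0013,0.004],"angular": [0,0,0.1]},
  {"xyz": [0.0448,0.0013,0.004],"angular": [0,0,0.1]},
  {"xyz": [0.0448,0.0013,0.004],"angular": [0,0,0.1]},
  {"xyz": [0.0448,0.0013,0.004],"angular": [0,0,0.1]},
])

```text
clock: 50.9
position: [0.4497, -0.0491, 0.0068]
ee_rot: [1.0, -0.004, -0.0, -0.0]
ft_force: [-1.1, -0.4, -0.8]
grip_width: 0.252
grasp_force: 45.2
```

Run:
```python
from h import *
mv((.4508,-.0486,.0055,-.5))
```

```text
now [ 0.4497 -0.0491  0.0068] yaw -0.44 w 21.4 t 50.9 gf 45.19964039325714
xyz [0.0011, -0.0005, 0.0013] ang [-0.0, 0.01, 0.06] d 0.002
```

Request:
carry_out([
  {"xyz": [0.001,-0.0005,0.0012],"angular": [0,0,0]},
  {"xyz": [0.001,-0.0005,0.0012],"angular": [0,0,0]},
  {"xyz": [0.001,-0.0005,0.0012],"angular": [0,0,0]},
])

```text
clock: 51.2
position: [0.4509, -0.0482, 0.0057]
ee_rot: [1.0, -0.004, 0.0, -0.0]
ft_force: [-0.7, -0.1, 0.2]
grip_width: 0.254
grasp_force: 45.2
```

Request:
carry_out([
  {"xyz": [0,0,0],"angular": [0,0,0]},
  {"xyz": [0,0,0],"angular": [0,0,0]},
  {"xyz": [0,0,0],"angular": [0,0,0]},
  {"xyz": [0,0,0],"angular": [0,0,0]},
  {"xyz": [0,0,0],"angular": [0,0,0]},
  {"xyz": [0,0,0],"angular": [0,0,0]},
], hand=0.75)

```text
clock: 51.8
position: [0.4511, -0.0483, 0.0057]
ee_rot: [1.0, -0.004, 0.0, -0.0]
ft_force: [0.1, 0.4, -1.0]
grip_width: 0.748
grasp_force: 0.0
```

Request:
carry_out([
  {"xyz": [0,0,-0.02],"angular": [0,0,0]},
  {"xyz": [0,0,-0.045],"angular": [0,0,0]},
  {"xyz": [-0.02,0,-0.07],"angular": [0,0,0]},
  {"xyz": [-0.04,0,-0.08],"angular": [0,0,0]},
  {"xyz": [-0.045,0,-0.08],"angular": [0,0,0]},
  {"xyz": [-0.045,0,-0.08],"angular": [0,0,0]},
])

```text
clock: 52.4
position: [0.4057, -0.0466, 0.0862]
ee_rot: [1.0, -0.003, 0.001, -0.005]
ft_force: [0.2, 1.2, -0.0]
grip_width: 0.75
grasp_force: 0.0
```

```bash
cat >> h.py <<'E'
def pin(c,guess,z=.024,r=22):
    """bright round core pin inside its dark core, near guess; returns world"""
    g=cv2.cvtColor(c["img"],cv2.COLOR_RGB2GRAY); u=w2px(c,(*guess,z)); x0,y0=(u-r).astype(int); x0=max(x0,0);y0=max(y0,0)
    w=g[y0:y0+2*r,x0:x0+2*r]; m=((w>118)&(w<165)).astype(np.uint8)
    n,l,s,ce=cv2.connectedComponentsWithStats(m); res=[]
    for i in range(1,n):
        if 12<s[i,4]<260 and .6<s[i,2]/s[i,3]<1.6: res.append((s[i,4],px2w(c,ce[i][0]+x0,ce[i][1]+y0,z)[:2].round(4).tolist()))
    print("pins",res)
E
python3 - <<'E'
from h import *
mv((.44,-.357,.08,-1))
c=camera("wrist"); cv2.imwrite("pics/w18.png",c["img"][:,:,::-1])
print(w2px(c,(.476,-.0486,.024)),w2px(c,(.52,-.0486,.024)))
pin(c,(.476,-.0488)); g=cv2.cvtColor(c["img"],cv2.COLOR_RGB2GRAY)
y=int(w2px(c,(.52,-.0486,.024))[1]); print(g[y-4:y+130:6,284:360:4])
E
```

```text
now [ 0.4057 -0.0466  0.0862] yaw -0.39 w 63.8 t 52.4 gf 0.0
xyz [0.0364, 0.3102, 0.0033] ang [-0.56, -0.14, 0.61] d 0.312
[322.9602627  115.75076936] [322.75171114  38.60581788]
pins [(np.int32(40), [0.4861, -0.0443]), (np.int32(119), [0.4768, -0.0471])]
[[176 176 176 176 176 176 175 117 111 150 136 170 176 176 176 176 176 176
  175]
 [175 176 176 176 176 161  99  88 111 149 134 167 101 102 175 176 176 176
  176]
 [176 176 175 175 116 100 100  75 111 148 129  95  95 103 175 175 176 176
  176]
 [175 175 176 175 115 100  99 101 183 183 183 159  94 103 175 176 175 176
  175]
 [176 176 174 153  99  99  99  95 163 163 163 142  95 103 175 174 176 175
  175]
 [174 174 174 167 100  99 100 101 183 182 182 158  95 102 175 175 175 175
  175]
 [174 174 174 170  99  98  99  85 134 135 133 117  95 104 174 174 174 175
  174]
 [173 173 173 169  98  98  99 100 183 183 182 158  93 104 174 174 174 174
  174]
 [172 173 172 170  97  98  99  73 114 113 113 102  95 104 172 173 173 173
  173]
 [172 172 172 168  97  98  99 102 182 183 182 128  95 105 172 172 173 173
  173]
 [172 172 171 168  97  99  99  97 
[... 319 characters left out ...]
  79 128 144 144  57  99 104 114 170 171 171
  171]
 [169 168 147  95  98  96 163  74  45  42  44  40  96  92 102 170 171 171
  171]
 [169 169 164  96  98  91 169 168 169 171 170 122  96  76 100 163 170 171
  171]
 [169 169  96  97  97 134 169 169 170 170 171 167  97  91  99 131 171 170
  170]
 [169 156  96  97  94 168 168 170 170 171 170 170 139  96  91 103 171 171
  171]
 [166 108  92  96  98 169 169 170 170 170 171 170 148  97  80  98 163 171
  170]
 [165  96  81  95 147 169 170 171 171 171 170 171 149  97  89  98  89 172
  171]
 [153  93  92  90 167 168 168 170 170 171 171 171 171  98  97  92  95 169
  172]
 [110  85  95 101 150 152 159 163 168 170 171 172 172 158  97  76  96 160
  172]]
```

Request:
carry_out([
  {"xyz": [0.004,0.03,0],"angular": [0,0,0]},
  {"xyz": [0.008,0.07,0],"angular": [0,0,0]},
  {"xyz": [0.014,0.115,0],"angular": [0,0,0]},
  {"xyz": [0.019,0.16,0],"angular": [0,0,0]},
  {"xyz": [0.024,0.205,0],"angular": [0,0,0]},
  {"xyz": [0.03,0.25,0],"angular": [0,0,0]},
  {"xyz": [0.034,0.285,0],"angular": [-0.4,0,0.6]},
  {"xyz": [0.036,0.303,0.005],"angular": [-0.4,0,0.6]},
  {"xyz": [0.036,0.309,0.01],"angular": [-0.4,0,0.6]},
  {"xyz": [0.036,0.309,0.01],"angular": [-0.4,0,0.6]},
  {"xyz": [0.036,0.309,0.01],"angular": [-0.4,0,0.6]},
], hand=0.8)

```text
clock: 53.55
position: [0.4398, -0.3566, 0.0738]
ee_rot: [1.0, -0.008, -0.001, 0.003]
ft_force: [-0.1, 1.0, -0.5]
grip_width: 0.805
grasp_force: 0.0
```

Run:
```python
from h import *
mv((.4416,-.3566,.0055,-1))
c=camera("wrist"); cv2.imwrite("pics/w19.png",c["img"][:,:,::-1]); pin(c,(.4666,-.357))
g=cv2.cvtColor(c["img"],cv2.COLOR_RGB2GRAY)
# lateral midpoints of the dark guard at several x, at its top height
for x in (.435,.44,.445,.45,.455,.48,.49,.5,.508):
    ys=np.arange(-.40,-.315,.0005); px=np.array([w2px(c,(x,y,.024)) for y in ys]).astype(np.float32)
    v=cv2.remap(g,px[:,0].reshape(1,-1),px[:,1].reshape(1,-1),cv2.INTER_LINEAR)[0]; k=ys[v<125]
    print(x,round(float(px[80,1])), (k.min().round(4),k.max().round(4),((k.min()+k.max())/2).round(4)) if len(k) else None)
```

```text
now [ 0.4398 -0.3566  0.0738] yaw -0.95 w 68.4 t 53.55 gf 0.0
xyz [0.002, -0.0004, 0.0683] ang [0.37, 0.15, 0.05] d 0.068
pins [(np.int32(97), [0.4664, -0.3569])]
0.435 233 (np.float64(-0.3805), np.float64(-0.315), np.float64(-0.3478))
0.44 226 (np.float64(-0.3855), np.float64(-0.315), np.float64(-0.3502))
0.445 219 (np.float64(-0.386), np.float64(-0.315), np.float64(-0.3505))
0.45 211 (np.float64(-0.3855), np.float64(-0.315), np.float64(-0.3502))
0.455 204 (np.float64(-0.3875), np.float64(-0.315), np.float64(-0.3512))
0.48 166 (np.float64(-0.3655), np.float64(-0.315), np.float64(-0.3402))
0.49 150 (np.float64(-0.3645), np.float64(-0.3455), np.float64(-0.355))
0.5 133 (np.float64(-0.3635), np.float64(-0.347), np.float64(-0.3552))
0.508 120 (np.float64(-0.363), np.float64(-0.349), np.float64(-0.356))
```

Request:
carry_out([
  {"xyz": [0.0018,0,0.035],"angular": [0.3,0.1,-0.5]},
  {"xyz": [0.0018,0,0.057],"angular": [0.3,0.1,-0.5]},
  {"xyz": [0.0018,0,0.068],"angular": [0.3,0.1,-0.5]},
  {"xyz": [0.0018,0,0.068],"angular": [0.3,0.1,-0.5]},
  {"xyz": [0.0018,0,0.068],"angular": [0.3,0.1,-0.5]},
])

```text
clock: 54.1
position: [0.4424, -0.3575, 0.0085]
ee_rot: [1.0, -0.004, 0.002, 0.001]
ft_force: [0.7, -0.3, 0.5]
grip_width: 0.805
grasp_force: 0.0
```

Request:
carry_out([
  {"xyz": [0,0,0],"angular": [0,0,0]},
  {"xyz": [0,0,0],"angular": [0,0,0]},
  {"xyz": [0,0,0],"angular": [0,0,0]},
  {"xyz": [0,0,0],"angular": [0,0,0]},
  {"xyz": [0,0,0],"angular": [0,0,0]},
  {"xyz": [0,0,0],"angular": [0,0,0]},
  {"xyz": [0,0,0],"angular": [0,0,0]},
  {"xyz": [0,0,0],"angular": [0,0,0]},
  {"xyz": [0,0,0],"angular": [0,0,0]},
  {"xyz": [0,0,0],"angular": [0,0,0]},
], hand=0.0)

```text
clock: 55.1
position: [0.4426, -0.3587, 0.0093]
ee_rot: [1.0, -0.005, 0.002, 0.001]
ft_force: [-1.0, 1.1, 9.7]
grip_width: 0.25
grasp_force: 45.6
```

Request:
carry_out([
  {"xyz": [0,0,-0.02],"angular": [0,0,0]},
  {"xyz": [0,0,-0.045],"angular": [0,0,0]},
  {"xyz": [0,0,-0.07],"angular": [0,0,0]},
  {"xyz": [0,0,-0.08],"angular": [0,0,0]},
  {"xyz": [0,0,-0.08],"angular": [0,0,0]},
  {"xyz": [0,0,-0.08],"angular": [0,0,0]},
])

```text
clock: 55.7
position: [0.4414, -0.3572, 0.0869]
ee_rot: [1.0, -0.004, 0.001, 0.0]
ft_force: [0.5, 0.6, -0.9]
grip_width: 0.247
grasp_force: 44.6
```

Run:
```python
from h import *
mv((.405,.0373,.085,-.4)); o=get_obs(); p=o["position"]
c=camera("wrist"); cv2.imwrite("pics/w20.png",c["img"][:,:,::-1]); pin(c,(p[0]+.0252,p[1]),z=p[2]+.019)
```

```text
now [ 0.4414 -0.3572  0.0869] yaw -0.49 w 21.0 t 55.7 gf 44.55328166484833
xyz [-0.0398, -0.3941, 0.0016] ang [0.05, -0.11, -0.09] d 0.396
pins [(np.int32(135), [0.47, -0.3574]), (np.int32(95), [0.4622, -0.355])]
```

Request:
carry_out([
  {"xyz": [-0.003,-0.025,0],"angular": [0,0,0]},
  {"xyz": [-0.007,-0.065,0],"angular": [0,0,0]},
  {"xyz": [-0.011,-0.11,0],"angular": [0,0,0]},
  {"xyz": [-0.015,-0.155,0],"angular": [0,0,0]},
  {"xyz": [-0.019,-0.2,0],"angular": [0,0,0]},
  {"xyz": [-0.023,-0.245,0],"angular": [0,0,0]},
  {"xyz": [-0.028,-0.29,0],"angular": [0,0,0]},
  {"xyz": [-0.033,-0.33,0],"angular": [0,0,0]},
  {"xyz": [-0.037,-0.363,0],"angular": [0,0,0]},
  {"xyz": [-0.039,-0.384,0],"angular": [0,0,0]},
  {"xyz": [-0.04,-0.393,0],"angular": [0,0,0]},
  {"xyz": [-0.04,-0.394,0],"angular": [0,0,0]},
])

```text
clock: 56.95
position: [0.4047, 0.0369, 0.0866]
ee_rot: [1.0, -0.004, 0.001, 0.001]
ft_force: [0.5, -0.8, -0.5]
grip_width: 0.247
grasp_force: 44.6
```

Request:
carry_out([
  {"xyz": [0,0,0],"angular": [0,0,0]},
  {"xyz": [0,0,0],"angular": [0,0,0]},
  {"xyz": [0,0,0],"angular": [0,0,0]},
])

```text
clock: 57.25
position: [0.4051, 0.0356, 0.0869]
ee_rot: [1.0, -0.005, 0.001, 0.001]
ft_force: [-0.4, 0.1, -0.3]
grip_width: 0.257
grasp_force: 44.6
```

Run:
```python
from h import *
mv((.405,.0373,.0125,-.4)); o=get_obs(); p=o["position"]; print(np.round(o["joint_pos"],2))
c=camera("wrist"); cv2.imwrite("pics/w21.png",c["img"][:,:,::-1]); pin(c,(p[0]+.0242,p[1]),z=p[2]+.015)
neck(c,.0373)
```

```text
now [0.4051 0.0356 0.0869] yaw -0.63 w 21.8 t 57.25 gf 44.56013560295105
xyz [-0.0003, -0.0018, 0.0744] ang [0.1, -0.11, -0.23] d 0.074
[-1.3  -0.11  1.09  2.21  0.12  0.98 -1.87]
pins [(np.int32(163), [0.4319, 0.0353])]
0.484 row 102 wood None sat [41, 41, 41, 41, 41, 41, 41, 43, 41, 42, 43] val [198, 198, 198, 198, 198, 198, 198, 197, 190, 177, 179]
0.488 row 95 wood None sat [41, 43, 43, 41, 41, 41, 41, 41, 42, 42, 40] val [199, 200, 199, 197, 198, 198, 198, 198, 198, 195, 186]
0.492 row 89 wood None sat [41, 41, 41, 41, 55, 42, 41, 49, 41, 41, 42] val [199, 200, 199, 199, 186, 197, 195, 144, 192, 197, 196]
0.496 row 82 wood None sat [42, 42, 42, 41, 57, 41, 40, 42, 41, 41, 41] val [200, 200, 200, 199, 187, 213, 212, 159, 198, 198, 198]
0.5 row 76 wood None sat [43, 42, 41, 42, 58, 41, 40, 45, 41, 43, 41] val [201, 201, 200, 200, 188, 213, 212, 151, 197, 199, 198]
0.504 row 69 wood None sat [42, 42, 42, 42, 63, 48, 47, 49, 41, 41, 42] val [201, 201, 201, 201, 185, 185, 186, 139, 197, 199, 200]
0.508 row 62 wood None sat [42, 43, 42, 42, 60, 38, 40, 45, 42, 41, 41] val [202, 202, 2
[... 300 characters left out ...]
0, 200]
0.52 row 42 wood (14, np.float64(0.0396), np.float64(0.0065)) sat [40, 41, 42, 42, 42, 136, 137, 40, 42, 42, 42] val [202, 203, 202, 202, 202, 187, 212, 197, 201, 200, 200]
0.524 row 34 wood (14, np.float64(0.0396), np.float64(0.0065)) sat [41, 41, 42, 41, 41, 137, 136, 41, 42, 41, 42] val [203, 203, 202, 202, 202, 187, 212, 197, 201, 201, 200]
0.528 row 27 wood (15, np.float64(0.0393), np.float64(0.007)) sat [41, 41, 41, 41, 41, 137, 136, 42, 42, 41, 42] val [203, 203, 203, 202, 202, 188, 213, 198, 201, 201, 201]
0.532 row 20 wood (15, np.float64(0.0393), np.float64(0.007)) sat [41, 41, 41, 42, 42, 136, 135, 43, 42, 42, 42] val [195, 197, 198, 199, 200, 189, 212, 197, 191, 192, 193]
```

Run:
```python
from h import *
c=camera("wrist"); p=np.array(get_obs()["position"]); print(p)
pin(c,(p[0]+.0252,p[1]),z=p[2]+.0147)
d=dict(c); d["img"]=cv2.imread("pics/w17.png")[:,:,::-1].copy()
print("w17 as if here"); pin(d,(p[0]+.0252,p[1]),z=p[2]+.0189)
# jaw-tip rows: first dark row on each jaw side
for n,i in(("now",c["img"]),("w17",d["img"])):
    g=cv2.cvtColor(i,cv2.COLOR_RGB2GRAY)[100:260,260:390]; m=(g<112).astype(np.uint8); r=[int(np.argmax(m[:,k])) if m[:,k].any() else -1 for k in range(0,130,5)]; print(n,r)
```

```text
[0.40508227 0.03601609 0.08694666]
pins [(np.int32(156), [0.4319, 0.0355]), (np.int32(13), [0.4285, 0.0276])]
w17 as if here
pins [(np.int32(151), [0.4331, 0.0354])]
now [15, 15, 18, 22, 21, 31, 50, 66, 59, 37, 16, 14, 17, 92, 94, 93, 75, 57, 39, 21, 22, 24, -1, -1, -1, -1]
w17 [15, 15, 21, 20, 19, 32, 51, 64, 61, 39, 18, 15, 15, 92, 94, 94, 78, 60, 42, 24, 20, 21, 24, -1, -1, -1]
```

Request:
carry_out([
  {"xyz": [0,-0.0038,0.025],"angular": [0,0,0.6]},
  {"xyz": [0,-0.0038,0.05],"angular": [0,0,0.6]},
  {"xyz": [0,-0.0038,0.066],"angular": [0,0,0.6]},
  {"xyz": [0,-0.0038,0.073],"angular": [0,0,0.6]},
  {"xyz": [0,-0.0038,0.073],"angular": [0,0,0.6]},
  {"xyz": [0,-0.0038,0.073],"angular": [0,0,0.6]},
  {"xyz": [0,-0.0038,0.073],"angular": [0,0,0.6]},
])

```text
clock: 58.05
position: [0.4057, 0.0406, 0.0145]
ee_rot: [1.0, -0.01, 0.001, 0.0]
ft_force: [-0.7, 0.1, -0.6]
grip_width: 0.247
grasp_force: 44.6
```

Run:
```python
from h import *
mv((.4515,.0398,.0125,-1.2))
```

```text
now [0.4057 0.0406 0.0145] yaw -1.12 w 21.0 t 58.05 gf 44.552380442619324
xyz [0.0458, -0.0001, 0.0022] ang [0.03, -0.17, 0.08] d 0.046
```

Request:
carry_out([
  {"xyz": [0.004,0,0.002],"angular": [0,0,0]},
  {"xyz": [0.013,0,0.002],"angular": [0,0,0]},
  {"xyz": [0.023,0,0.002],"angular": [0,0,0]},
  {"xyz": [0.033,0,0.002],"angular": [0,0,0]},
  {"xyz": [0.042,0,0.002],"angular": [0,0,0]},
  {"xyz": [0.046,0,0.002],"angular": [0,0,0]},
  {"xyz": [0.046,0,0.002],"angular": [0,0,0]},
  {"xyz": [0.046,0,0.002],"angular": [0,0,0]},
])

```text
clock: 58.85
position: [0.4509, 0.0394, 0.012]
ee_rot: [1.0, -0.01, 0.001, 0.001]
ft_force: [0.3, -0.3, -0.3]
grip_width: 0.247
grasp_force: 44.6
```

Run:
```python
from h import *
mv((.4515,.0398,.0098,-1.2))
```

```text
now [0.4509 0.0394 0.012 ] yaw -1.13 w 21.0 t 58.85 gf 44.56089913845062
xyz [0.0006, -0.0005, 0.0022] ang [0.08, -0.1, 0.07] d 0.002
```

Request:
carry_out([
  {"xyz": [0.0005,0,0.0022],"angular": [0,0,0]},
  {"xyz": [0.0005,0,0.0022],"angular": [0,0,0]},
  {"xyz": [0.0005,0,0.0022],"angular": [0,0,0]},
])

```text
clock: 59.15
position: [0.4515, 0.0395, 0.0098]
ee_rot: [1.0, -0.01, 0.001, 0.001]
ft_force: [-0.2, -0.2, -0.2]
grip_width: 0.249
grasp_force: 44.6
```

Request:
carry_out([
  {"xyz": [0,0,0],"angular": [0,0,0]},
  {"xyz": [0,0,0],"angular": [0,0,0]},
  {"xyz": [0,0,0],"angular": [0,0,0]},
  {"xyz": [0,0,0],"angular": [0,0,0]},
  {"xyz": [0,0,0],"angular": [0,0,0]},
  {"xyz": [0,0,0],"angular": [0,0,0]},
], hand=0.75)

```text
clock: 59.75
position: [0.4517, 0.0394, 0.0099]
ee_rot: [1.0, -0.01, 0.001, 0.001]
ft_force: [0.2, 0.1, 0.1]
grip_width: 0.748
grasp_force: 0.0
```

Request:
carry_out([
  {"xyz": [0,0,-0.02],"angular": [0,0,0]},
  {"xyz": [0,0,-0.045],"angular": [0,0,0]},
  {"xyz": [-0.02,0,-0.07],"angular": [0,0,0]},
  {"xyz": [-0.04,0,-0.077],"angular": [0,0,0]},
  {"xyz": [-0.046,0,-0.077],"angular": [0,0,0]},
  {"xyz": [-0.046,0,-0.077],"angular": [0,0,0]},
  {"xyz": [-0.046,0,-0.077],"angular": [0,0,0]},
])

```text
clock: 60.45
position: [0.4058, 0.041, 0.0869]
ee_rot: [1.0, -0.009, 0.001, -0.0]
ft_force: [-0.3, -0.1, -0.6]
grip_width: 0.751
grasp_force: 0.0
```

Run:
```python
from h import *
mv((.55,-.357,.08,3))
c=camera("wrist"); cv2.imwrite("pics/w22.png",c["img"][:,:,::-1]); pin(c,(.476,.0395))
g=cv2.cvtColor(c["img"],cv2.COLOR_RGB2GRAY); u=w2px(c,(.52,.0398,.024)); print(u,w2px(c,(.476,.0398,.024)))
y,x=int(u[1]),int(u[0]); print(g[y-10:y+100:8,x-40:x+41:4])
```

```text
now [0.4058 0.041  0.0869] yaw -1.07 w 63.9 t 60.45 gf 0.0
xyz [0.1516, 0.3953, 0.007] ang [-0.03, -0.13, -4.07] d 0.423
pins [(np.int32(43), [0.4864, 0.0429]), (np.int32(122), [0.4761, 0.0398])]
[318.28123433  39.06049944] [319.61375254 115.88897823]
[[178 178 178 178 178 178 179 178 155 116 153 141 172 179 180 179 180 180
  180 180 180]
 [178 178 177 178 177 178 177 174 155 114 153 140 173 178 177 179 179 180
  181 180 180]
 [178 178 178 178 178 178 162 103  83 113 154 140 168  91 104 179 179 179
  180 180 180]
 [178 178 177 177 175 101 102 103 110 189 189 188 184  91 105 179 179 179
  179 179 179]
 [176 177 177 177 177 101 100 103  97 184 183 183 182  92 105 177 178 178
  178 179 179]
 [175 176 176 177 177 101 100 102  89 169 168 169 167  91 105 178 179 179
  179 179 178]
 [174 176 175 176 175 101 101 103  93 189 188 187 187  91 105 177 177 177
  178 177 178]
 [166 173 175 176 175 117 100 102  86 187 188 187 186  90 106 177 178 177
  178 177 178]
 [158 156 164 171 174 116 100 101  93 108 124 125  99  90 105 177 177 177
  177 177 177]
 [172 171 165 158 154 106  98 102 125 176 175 101 100  91 105 175 176 176
  176 176 175]
 [174 175 174 174 169 106 100 104  58  27  86  69  37  87 112 165 176 176
  176 175 175]
 [174 174 174 174  99 100 104 101 101 139 149 153  92 102 103 105 173 175
  175 175 175]
 [173 174 174 174 112  99 101 115  92  40  40  40  39  93  80 103 171 173
  173 174 173]
 [174 174 174 152  98 100  96 174 174 174 174 174 150  93  84 103 135 174
  174 174 174]]
```

Request:
carry_out([
  {"xyz": [0.01,0.025,0],"angular": [0,0,0]},
  {"xyz": [0.026,0.065,0],"angular": [0,0,-1]},
  {"xyz": [0.042,0.108,0],"angular": [0,0,-2]},
  {"xyz": [0.058,0.15,0],"angular": [0,0,-3]},
  {"xyz": [0.074,0.193,0],"angular": [0,0,-4]},
  {"xyz": [0.09,0.236,0],"angular": [0,0,-4]},
  {"xyz": [0.106,0.278,0],"angular": [0,0,-4]},
  {"xyz": [0.122,0.32,0],"angular": [0,0,-4]},
  {"xyz": [0.137,0.358,0],"angular": [0,0,-4]},
  {"xyz": [0.147,0.383,0],"angular": [0,0,-4]},
  {"xyz": [0.151,0.394,0.005],"angular": [0,0,-4]},
  {"xyz": [0.1516,0.3953,0.01],"angular": [0,0,-4]},
], hand=0.8)

```text
clock: 61.7
position: [0.5484, -0.3624, 0.0751]
ee_rot: [1.0, 0.023, -0.001, 0.002]
ft_force: [-0.8, 0.7, 0.2]
grip_width: 0.801
grasp_force: 0.0
```

Request:
carry_out([
  {"xyz": [0,0,0],"angular": [0,0,0]},
  {"xyz": [0,0,0],"angular": [0,0,0]},
  {"xyz": [0,0,0],"angular": [0,0,0]},
])

```text
clock: 62.0
position: [0.5499, -0.3565, 0.0775]
ee_rot: [1.0, 0.026, 0.001, 0.001]
ft_force: [-1.0, -0.1, 0.2]
grip_width: 0.803
grasp_force: 0.0
```

Run:
```python
from h import *
c=camera("wrist"); cv2.imwrite("pics/w23.png",c["img"][:,:,::-1]); pin(c,(.575,-.3556))
mv((.55,-.357,.006,3))
g=cv2.cvtColor(c["img"],cv2.COLOR_RGB2GRAY)
for x in (.53,.54,.55,.595,.6,.605,.61,.615,.62):
    ys=np.arange(-.395,-.32,.0005); px=np.array([w2px(c,(x,y,.024)) for y in ys]).astype(np.float32)
    v=cv2.remap(g,px[:,0].reshape(1,-1),px[:,1].reshape(1,-1),cv2.INTER_LINEAR)[0]; k=ys[v<118]
    print(x,round(float(px[80,1])), (k.min().round(4),k.max().round(4),((k.min()+k.max())/2).round(4)) if len(k) else None)
```

```text
pins [(np.int32(94), [0.5739, -0.3551])]
now [ 0.5499 -0.3566  0.0777] yaw 2.98 w 68.3 t 62.05 gf 0.0
xyz [-0.0001, 0.0004, 0.0717] ang [0.07, -0.13, -0.02] d 0.072
0.53 251 (np.float64(-0.3275), np.float64(-0.32), np.float64(-0.3238))
0.54 238 (np.float64(-0.385), np.float64(-0.32), np.float64(-0.3525))
0.55 224 (np.float64(-0.3825), np.float64(-0.32), np.float64(-0.3512))
0.595 158 (np.float64(-0.3605), np.float64(-0.3415), np.float64(-0.351))
0.6 150 (np.float64(-0.359), np.float64(-0.342), np.float64(-0.3505))
0.605 142 (np.float64(-0.358), np.float64(-0.3415), np.float64(-0.3498))
0.61 134 (np.float64(-0.3565), np.float64(-0.3415), np.float64(-0.349))
0.615 125 (np.float64(-0.3555), np.float64(-0.341), np.float64(-0.3482))
0.62 117 None
```

Request:
carry_out([
  {"xyz": [-0.001,0.002,0.03],"angular": [0,0,-5]},
  {"xyz": [-0.001,0.002,0.055],"angular": [0,0,-5]},
  {"xyz": [-0.001,0.002,0.068],"angular": [0,0,-5]},
  {"xyz": [-0.001,0.002,0.0715],"angular": [0,0,-5]},
  {"xyz": [-0.001,0.002,0.0715],"angular": [0,0,-5]},
  {"xyz": [-0.001,0.002,0.0715],"angular": [0,0,-5]},
])

```text
clock: 62.65
position: [0.5493, -0.3603, 0.0075]
ee_rot: [0.998, 0.069, 0.002, 0.001]
ft_force: [0.9, -0.9, 0.9]
grip_width: 0.799
grasp_force: 0.0
```

Request:
carry_out([
  {"xyz": [0,0,0],"angular": [0,0,0]},
  {"xyz": [0,0,0],"angular": [0,0,0]},
  {"xyz": [0,0,0],"angular": [0,0,0]},
  {"xyz": [0,0,0],"angular": [0,0,0]},
  {"xyz": [0,0,0],"angular": [0,0,0]},
  {"xyz": [0,0,0],"angular": [0,0,0]},
  {"xyz": [0,0,0],"angular": [0,0,0]},
  {"xyz": [0,0,0],"angular": [0,0,0]},
  {"xyz": [0,0,0],"angular": [0,0,0]},
  {"xyz": [0,0,0],"angular": [0,0,0]},
], hand=0.0)

```text
clock: 63.65
position: [0.5495, -0.3608, 0.0078]
ee_rot: [0.998, 0.069, 0.002, 0.002]
ft_force: [-0.4, 0.2, 9.7]
grip_width: 0.254
grasp_force: 46.1
```

Request:
carry_out([
  {"xyz": [0,0,-0.02],"angular": [0,0,0]},
  {"xyz": [0,0,-0.045],"angular": [0,0,0]},
  {"xyz": [0,0,-0.07],"angular": [0,0,0]},
  {"xyz": [0,0,-0.08],"angular": [0,0,0]},
  {"xyz": [0,0,-0.08],"angular": [0,0,0]},
  {"xyz": [0,0,-0.08],"angular": [0,0,0]},
])

```text
clock: 64.25
position: [0.5484, -0.3593, 0.0855]
ee_rot: [0.998, 0.069, 0.001, 0.0]
ft_force: [0.3, 1.0, 0.9]
grip_width: 0.25
grasp_force: 45.3
```

Run:
```python
from h import *
mv((.405,.1235,.085,-.4)); o=get_obs(); print(np.round(o["joint_pos"],2))
```

```text
now [ 0.5484 -0.3593  0.0855] yaw 7.9 w 21.2 t 64.25 gf 45.31253099441528
xyz [-0.0757, -0.4979, -0.0001] ang [0.05, -0.09, 8.3] d 0.504
[-0.12  0.68  0.91  1.57 -0.57  1.17 -0.53]
```

Request:
carry_out([
  {"xyz": [-0.004,-0.025,0],"angular": [0,0,0]},
  {"xyz": [-0.01,-0.065,0],"angular": [0,0,1]},
  {"xyz": [-0.017,-0.11,0],"angular": [0,0,2]},
  {"xyz": [-0.024,-0.155,0],"angular": [0,0,3]},
  {"xyz": [-0.03,-0.2,0],"angular": [0,0,4]},
  {"xyz": [-0.037,-0.245,0],"angular": [0,0,5]},
  {"xyz": [-0.044,-0.29,0],"angular": [0,0,6]},
  {"xyz": [-0.051,-0.335,0],"angular": [0,0,7]},
  {"xyz": [-0.058,-0.38,0],"angular": [0,0,8]},
  {"xyz": [-0.065,-0.425,0],"angular": [0,0,8.3]},
  {"xyz": [-0.071,-0.465,0],"angular": [0,0,8.3]},
  {"xyz": [-0.075,-0.49,0],"angular": [0,0,8.3]},
])

```text
clock: 65.45
position: [0.4047, 0.1194, 0.0846]
ee_rot: [1.0, -0.001, 0.0, 0.0]
ft_force: [0.0, 0.6, -0.4]
grip_width: 0.253
grasp_force: 45.3
```

Request:
carry_out([
  {"xyz": [0,-0.006,0],"angular": [0,0,0]},
  {"xyz": [0,-0.007,0],"angular": [0,0,0]},
  {"xyz": [0,-0.007,0],"angular": [0,0,0]},
  {"xyz": [0,-0.007,0],"angular": [0,0,0]},
  {"xyz": [0,-0.007,0],"angular": [0,0,0]},
])

```text
clock: 65.95
position: [0.4073, 0.1211, 0.0851]
ee_rot: [1.0, -0.005, 0.001, 0.001]
ft_force: [0.2, -0.3, 0.0]
grip_width: 0.254
grasp_force: 45.3
```

Run:
```python
from h import *
mv((.405,.1235,.011,-.4)); p=get_obs()["position"]
c=camera("wrist"); cv2.imwrite("pics/w24.png",c["img"][:,:,::-1]); pin(c,(p[0]+.0242,p[1]),z=p[2]+.0162)
import io,contextlib
b=io.StringIO()
with contextlib.redirect_stdout(b): neck(c,.1235)
print("\n".join(l if "None" not in l else l[:40]+l[l.find("val"):] for l in b.getvalue().splitlines()))
```

```text
now [0.4073 0.1211 0.0851] yaw -0.54 w 21.6 t 65.95 gf 45.31569063663483
xyz [-0.0025, -0.0025, 0.0741] ang [0.12, -0.12, -0.14] d 0.074
pins [(np.int32(153), [0.4353, 0.1208]), (np.int32(21), [0.4292, 0.1278]), (np.int32(16), [0.4254, 0.1222])]
0.484 row 105 wood None sat [42, 44, 42,val [192, 193, 194, 194, 194, 194, 196, 196, 197, 197]
0.488 row 99 wood None sat [42, 42, 42, val [192, 194, 194, 194, 194, 195, 195, 196, 197, 197]
0.492 row 92 wood None sat [42, 41, 41, val [194, 194, 194, 194, 185, 201, 199, 158, 191, 196]
0.496 row 86 wood None sat [41, 41, 41, val [194, 194, 194, 195, 184, 209, 208, 157, 195, 192]
0.5 row 79 wood None sat [42, 41, 40, 41val [194, 193, 195, 195, 186, 209, 208, 159, 190, 175]
0.504 row 73 wood None sat [41, 42, 41, val [194, 196, 196, 196, 183, 168, 173, 132, 173, 180]
0.508 row 66 wood None sat [42, 41, 41, val [196, 196, 196, 197, 180, 209, 209, 142, 182, 194]
0.512 row 59 wood None sat [42, 42, 41, val [193, 194, 194, 194, 177, 169, 168, 116, 196, 199]
0.516 row 52 wood None sat [41, 42, 41, val [181, 184, 183, 176, 173, 209, 209, 172, 199, 199]
0.52 row 45 wood (14, np.float64(0.1252), np.float64(0.0065)) sat [41, 41, 41, 42, 42, 137, 136, 41, 42, 41] val [171, 172, 178, 187, 194, 184, 204, 193, 200, 201]
0.524 row 38 wood (14, np.float64(0.1252), np.float64(0.0065)) sat [41, 42, 41, 41, 42, 136, 135, 42, 42, 42] val [192, 194, 196, 198, 199, 184, 203, 197, 201, 201]
0.528 row 31 wood (14, np.float64(0.1252), np.float64(0.0065)) sat [41, 41, 41, 41, 42, 136, 135, 42, 42, 42] val [196, 198, 198, 199, 200, 185, 203, 198, 201, 201]
0.532 row 23 wood (14, np.float64(0.1252), np.float64(0.0065)) sat [41, 41, 41, 41, 42, 136, 134, 42, 42, 43] val [197, 198, 199, 199, 201, 186, 203, 192, 195, 198]
```

Request:
carry_out([
  {"xyz": [-0.002,-0.0042,0.025],"angular": [0,0,0]},
  {"xyz": [-0.002,-0.0042,0.05],"angular": [0,0,0]},
  {"xyz": [-0.002,-0.0042,0.066],"angular": [0,0,0]},
  {"xyz": [-0.002,-0.0042,0.073],"angular": [0,0,0]},
  {"xyz": [-0.002,-0.0042,0.073],"angular": [0,0,0]},
  {"xyz": [-0.002,-0.0042,0.073],"angular": [0,0,0]},
  {"xyz": [-0.002,-0.0042,0.073],"angular": [0,0,0]},
])

```text
clock: 66.7
position: [0.4058, 0.1268, 0.013]
ee_rot: [1.0, -0.004, 0.002, 0.0]
ft_force: [-0.7, 0.3, -1.2]
grip_width: 0.251
grasp_force: 45.3
```

Run:
```python
from h import *
mv((.4504,.1253,.0108,-.5))
```

```text
now [0.4058 0.1268 0.013 ] yaw -0.42 w 21.3 t 66.7 gf 45.30869007110596
xyz [0.0446, 0.0012, 0.0023] ang [0.0, -0.18, 0.08] d 0.045
```

Request:
carry_out([
  {"xyz": [0.004,0.0013,0.002],"angular": [0,0,0]},
  {"xyz": [0.013,0.0013,0.002],"angular": [0,0,0]},
  {"xyz": [0.023,0.0013,0.002],"angular": [0,0,0]},
  {"xyz": [0.033,0.0013,0.002],"angular": [0,0,0]},
  {"xyz": [0.041,0.0013,0.002],"angular": [0,0,0]},
  {"xyz": [0.0446,0.0013,0.002],"angular": [0,0,0]},
  {"xyz": [0.0446,0.0013,0.002],"angular": [0,0,0]},
  {"xyz": [0.0446,0.0013,0.002],"angular": [0,0,0]},
])

```text
clock: 67.5
position: [0.4496, 0.1247, 0.0102]
ee_rot: [1.0, -0.004, 0.001, 0.001]
ft_force: [-0.8, -0.6, -0.9]
grip_width: 0.253
grasp_force: 45.3
```

Run:
```python
from h import *
mv((.4504,.1253,.0083,-.5))
```

```text
now [0.4496 0.1247 0.0102] yaw -0.42 w 21.5 t 67.5 gf 45.319138169288635
xyz [0.0008, -0.0006, 0.0019] ang [0.09, -0.1, 0.08] d 0.002
```

Release, then retreat high for a final overview of the whole job.

Request:
carry_out([
  {"xyz": [0.0007,-0.0005,0.0019],"angular": [0,0,0]},
  {"xyz": [0.0007,-0.0005,0.0019],"angular": [0,0,0]},
  {"xyz": [0.0007,-0.0005,0.0019],"angular": [0,0,0]},
])

```text
clock: 67.8
position: [0.4503, 0.1254, 0.0083]
ee_rot: [1.0, -0.004, 0.001, 0.001]
ft_force: [0.7, 0.5, -0.6]
grip_width: 0.248
grasp_force: 45.3
```

Request:
carry_out([
  {"xyz": [0,0,0],"angular": [0,0,0]},
  {"xyz": [0,0,0],"angular": [0,0,0]},
  {"xyz": [0,0,0],"angular": [0,0,0]},
  {"xyz": [0,0,0],"angular": [0,0,0]},
  {"xyz": [0,0,0],"angular": [0,0,0]},
  {"xyz": [0,0,0],"angular": [0,0,0]},
], hand=0.75)

```text
clock: 68.4
position: [0.4505, 0.1253, 0.0084]
ee_rot: [1.0, -0.004, 0.001, 0.001]
ft_force: [-0.0, 0.4, -0.1]
grip_width: 0.753
grasp_force: 0.0
```

Request:
carry_out([
  {"xyz": [0,0,-0.02],"angular": [0,0,0]},
  {"xyz": [0,0,-0.05],"angular": [0,0,0]},
  {"xyz": [-0.01,0.02,-0.09],"angular": [0,0,0]},
  {"xyz": [-0.01,0.04,-0.13],"angular": [0,0,0]},
  {"xyz": [-0.01,0.06,-0.17],"angular": [0,0,0]},
  {"xyz": [-0.01,0.08,-0.2],"angular": [0,0,0]},
  {"xyz": [-0.01,0.088,-0.21],"angular": [0,0,0]},
  {"xyz": [-0.01,0.088,-0.21],"angular": [0,0,0]},
  {"xyz": [-0.01,0.088,-0.21],"angular": [0,0,0]},
  {"xyz": [-0.01,0.088,-0.21],"angular": [0,0,0]},
])

```text
clock: 69.4
position: [0.4388, 0.0381, 0.2174]
ee_rot: [1.0, -0.003, 0.0, 0.001]
ft_force: [-0.6, -0.1, 0.0]
grip_width: 0.751
grasp_force: 0.0
```

Run:
```python
from h import *
mv((.44,.037,.22,0))
c=camera("wrist")
for y in (.1253,.0398,-.0486): pin(c,(.476,y),r=14)
for p in [(-66,-102),(66,102)]: print(w2px(c,(.602+p[0]/1e3,.0373+p[1]/1e3,.011)))
cv2.imwrite("pics/fin.png",cv2.resize(c["img"][0:260,120:520,::-1],(800,520),interpolation=cv2.INTER_CUBIC))
```

```text
now [0.4388 0.0381 0.2174] yaw -0.38 w 63.8 t 69.4 gf 0.0
xyz [0.0012, 0.0011, -0.0026] ang [0.14, -0.04, -0.38] d 0.003
pins [(np.int32(21), [0.4892, 0.1217])]
pins [(np.int32(34), [0.4757, 0.0401])]
pins [(np.int32(38), [0.4764, -0.0482]), (np.int32(42), [0.4666, -0.0413])]
[416.3578524   82.58515172]
[206.67886733 -69.50975799]
```

View pics/fin.png

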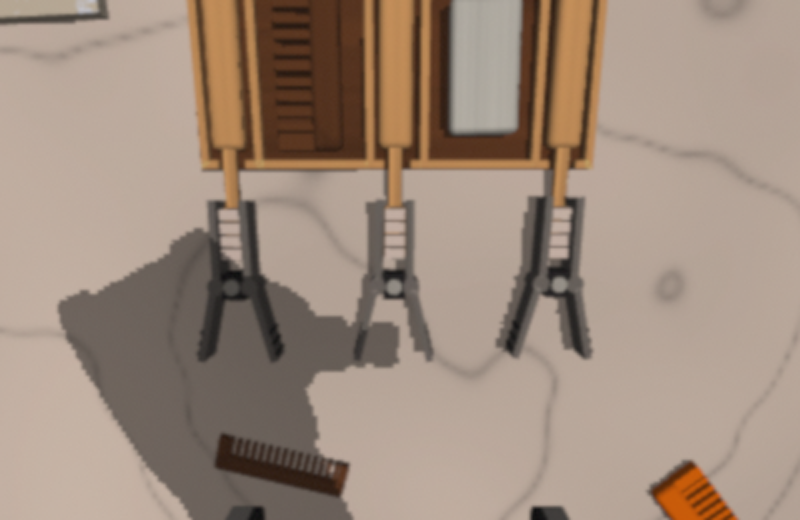

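The final view shows all three guards closed over the heads and in line with the necks, at columns 231, 394 and 560. The comb and tin are in place, and both boxes stood in their bay in the earlier view.

```bash
python3 -c "
from workcell import *
print(hand_in())"
```

```text
the job is handed in; nothing more can be done
None
```

I packed the comb, tin, both earring boxes and all three brushes in the tray, then closed a guard over each brush head; the job is handed in at about 70 s of robot time, but no verdict came back.

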